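Press a flanged bushing home in its bearing housing

TASK

The flanged bushing lies on its side in the V-block: lift it off, stand it upright nose-down on the bare desk and let go of it. Then take hold of it again, start its nose in the bore of the bearing housing and press it home against the spring strips, until the flange has bottomed in its recess and its top is flush with the housing's face. Leave the other things on the desk where they are.

Things in the scene. Friction and masses are not known exactly. Their poses are not given: they have to be found in the camera images.
- bushing: Bronze-coloured flanged bushing, about 0.2 kg: body 30 mm in diameter, 56 mm long, then a round flange 36 mm in diameter, 10 mm thick; a 14 mm hole through it. Origin: centre of the nose's end face (away from the flange); z runs along the axis from nose to flange. The nose tapers: 25 mm across at its face, 30 mm from 4 mm on. At the start it lies loose and level in the V-block, axis 50 mm above the desk.
- flange_top (a point): Centre of the bushing's flange end face, 66 mm from the nose along the bushing's z; same axes as the bushing.
- v_block: Narrow dark steel V-block, fixed. Base 60 (x) x 50 (y) x 7 mm, screw heads to 10 mm height, stem 14 mm wide, V 20 mm wide and 34 mm long in x, top 42 mm high: narrower than the bushing, so fingers can close on the bushing's body beside it. Origin: centre of its underside. The bushing lies along its x axis, flange to -x, overhanging the V by 11 mm of body at either end.
- housing: Aluminium bearing housing, fixed on the desk: base 100 (x) x 72 (y) x 8 mm with screw heads to 13 mm, on it a square block 72 x 72 mm whose flat top face is 76 mm above the desk. Origin: centre of its underside; z up. In the middle of the top face is a vertical stepped bore: a recess 38 mm wide and 10 mm deep for the flange, below it the 31 mm bore, 58 mm deep.
- bore_mouth (a point): Centre of the bore at the level of the housing's top face, 76 mm above the desk; same axes as the housing. A fully home bushing has its flange_top here: the flange vanishes in the recess, so fingers beside the flange meet the top face first, and the last part has to be pushed from above on the flange.
- springs (a point): Point on the bore's axis, 37 mm below the top face (27 mm below the recess's floor), where four sprung strips begin, 1.5 mm proud of the bushing's surface. Under its own weight the bushing stops on them, 12 to 26 mm short of home; from there it takes a press of 5 to 16 N (friction varies), with no spring back. When the flange meets the recess's floor the resistance rises steeply.
- tape_roll: Bystander: black roll of tape, 63 mm across, 18 mm high. Origin: centre of the underside.
- side_cutter: Bystander: side cutters with red grips, lying, 107 x 62 x 16 mm. Origin: underside centre.
- heatsink: Bystander: small finned aluminium heatsink, 32 x 40 x 24 mm. Origin: underside centre.
- flux_jar: Bystander: jar with green cap, 70 mm across, 67 mm high. Origin: underside centre.
- mug_1: Bystander: white mug, 92 mm wide, 95 mm high. Origin: underside centre.
- trim_driver: Bystander: thin blue trimming screwdriver, lying, 136 mm long, 11 mm thick. Origin: underside centre.

How it is judged:
By the outcome, as a careful person would: the job done as asked, in the order asked, and still so for the second after the job is handed in, with the robot touching nothing.
It also fails if it takes over 67 s, if anything falls off the work surface, if the arm or the gripper's body presses on something with over 40 N, if the wrist force passes 120 N, or if a joint passes its speed limit or range.

ROBOT

A 6-joint arm with a two-finger parallel gripper is mounted at the origin on a cart in front of the work surface, level with it; the furniture and walls round the work are solid. World frame = base frame: x ahead of the robot, y to its left, z up, the work surface at z = 0. Lengths are in m, angles in rad, forces in N, time in s.
With the tool pointing down it reaches from about 0.35 to 0.85 m from the base axis. Payload 8.1 kg.
Tool frame: the origin (TCP) lies between the finger pads; the fingertips stand 17 mm ahead of it and the grasp point (between the pads) lies 2 mm behind it; z points along the fingers, y is the line along which they close (so a half turn about z gives the same grasp; the last joint's range is limited). The gripper opens to 85 mm and grips with 20 to 120 N. Pads are 22 mm wide; open, the fingers measure 114 mm over their backs; the gripper's body (76 mm by 85 mm) begins 54 mm behind the grasp point. The pads swing forward as they close: fully open they stand 13 mm farther back than shut.
Start: joints at [-1.376, 0.13, 1.488, -0, 1.523, -0.085], TCP at [0.166, -0.577, 0.218] pointing down, gripper open.
Joint ranges: [-2.96, 2.96], [-0.89, 2.26], [0.02, 2.5], [-1.34, 4.48], [0, 2.73], [-2.66, 2.66]. Speed limits (rad/s): [2.39, 2.39, 2.79, 3.14, 3.14, 3.14].

INTERFACE

Orientations are given as a unit quaternion [w, x, y, z].
In Python, from rig import r, cams, close_job, spotter gives the robot as it stands.
- The arm moves only by the tool carry_out, never from a script. Its argument "motion" is a list that holds one entry, the list of rows, each a list of 7 numbers: the shift along the tool's x, y, z in mm, then the turn, a rotation vector about the tool's x, y, z in degrees, then the gripper's target within -1 to 1 (shut at 1, half-way at 0, fully open at -1). In form: [[[tx, ty, tz, rx, ry, rz, claw], ...]]. A call has 1 to 5 rows; each row shifts and turns the commanded pose from where the row before left it, along the tool's axes as they then stand; what a row does not reach is not made up. A row lasts 1/10 s, in which the tool goes at most 50 mm and 8.59 degrees, less where a joint would pass 70% of its speed; a pose out of reach is approached as far as the arm can. A call is refused whole if a number of a shift passes 50 or a number of a turn 8.59, either way. A call with a gripper value outside its range is refused whole. The fingers move at their own pace and stop on an object; "force" is the grip in N (left out, the last holds). Time passes only in rows, so rows that do not move let the fingers close. It gives the time, the measured TCP pose, the force, the opening and the grip force at its end, in the units of the state.
- r.sense(): the state, without advancing time (a new reading comes with each control period).
- cams.capture(name): name is "scene" or "top" or "wrist"; returns a dict with "pixels" (400x640x3 uint8, red, green, blue), "range_z" (400x640 float32, m along the optical axis (not along the pixel's ray), 0 where there is no reading), "fovy" (degrees; the focal length in pixels is half the picture's height over the tangent of half this angle, whatever the lens; pixels are square), "cx", "cy" (the principal point, pixels), "xyz" and "rotation" of the camera in the world; the wrist camera has in their place "mount" (4x4, takes a point from camera to tool coordinates, whose origin is the TCP and whose axes are the flange's). Camera axes: x right, y down, z forward; pixel columns grow to the right and rows downward; lengths in m; the calibration is good to about 2 mm. A picture is of the moment at which its call begins: read the wrist's pose just before it.
- close_job(): hands the job in; it is judged then, once.
Trained networks look in a picture, given as the dict that the camera call returned (one of the last four; its "shot" number tells which), for a name from the list of things; names that differ only in an ending like _2 or _b are one class to them, and where a whole thing is asked for, a point or a joint stands for the part that bears it (a point fixed in the world has none). Each returns a list of dicts, best first, with "score" (0 to 1); they miss things now and then, are a little off and sometimes report something else, mostly with a low value. They report only what shows in the picture. A call takes as long as a camera call.
- spotter.recognise(picture, name): "point" ([column, row] in pixels, amid what is visible of it).
- spotter.pinpoint(picture, name): "point" ([column, row] in pixels: a listed point, or the origin of a listed thing).
The state is a dict: "time_s": time; "q": joint angles; "qd": joint speeds; "tau": joint torques, N m; "tcp_pos": TCP position; "ee_rot": TCP orientation; "contact_force": force on the tool from outside, world axes, zero at the start; "moment": the same for the moment, N m; "width": finger opening in m; "grip_force": force on a finger pad.
Only numpy, scipy, OpenCV 4.12 (cv2) and the standard library are available. Lean on these libraries where they do the work, as an engineer would, in place of code of your own. Each camera call takes 0.05 s, during which the arm holds its last target. There are 200 camera calls.

## Working session

There is one attempt and no reset: what is moved stays moved. The work goes in short steps, Python scripts to look and compute and a tool call to move; the robot and the scene stay as the last step left them, time stands still between calls to the robot, and variables do not carry over. Pictures are saved under pics/ and viewed, at most 10 in all, crops included, and the job is handed in when it is done.

Besides the shell and the picture viewer there is one more tool, called after "Call:" by a JSON object that holds its "name" and its "arguments". carry_out: Moves the arm, as the interface text tells. Its arguments: {"type":"object","properties":{"motion":{"type":"array","items":{"type":"array","items":{"type":"array","items":{"type":"number"}}}},"force":{"type":"number"}},"required":["motion"]}

```bash
mkdir -p pics; cat > h.py <<'E'
import numpy as np, cv2
from scipy.spatial.transform import Rotation as R
from rig import r, cams, close_job, spotter
def rot(q): return R.from_quat([q[1],q[2],q[3],q[0]]).as_matrix()
def shot(name):
    s=r.sense(); p=cams.capture(name)
    if 'mount' in p:
        T=np.eye(4); T[:3,:3]=rot(s['ee_rot']); T[:3,3]=s['tcp_pos']; W=T@np.array(p['mount'])
    else:
        W=np.eye(4); a=np.array(p['rotation']); W[:3,:3]=a if a.shape==(3,3) else rot(a); W[:3,3]=p['xyz']
    p['W']=W; p['f']=200/np.tan(np.radians(p['fovy'])/2); return p
def ray(p,uv):
    d=np.array([(uv[0]-p['cx'])/p['f'],(uv[1]-p['cy'])/p['f'],1.]); return p['W'][:3,3],p['W'][:3,:3]@d
def at_z(p,uv,z):
    o,d=ray(p,uv); return o+d*(z-o[2])/d[2]
def cloud(p):
    v,u=np.mgrid[0:400,0:640]; z=p['range_z']; c=np.stack([(u-p['cx'])/p['f']*z,(v-p['cy'])/p['f']*z,z],-1)
    w=c@p['W'][:3,:3].T+p['W'][:3,3]; w[z==0]=np.nan; return w
def save(p,n): cv2.imwrite('pics/'+n,p['pixels'][:,:,::-1])
E
python3 - <<'E'
from h import *
np.set_printoptions(precision=4,suppress=True)
s=r.sense();print(s['tcp_pos'],s['ee_rot'],s['width'],s['contact_force'])
for n in('top','scene'):
    p=shot(n);save(p,n+'.png');w=cloud(p);print(n,p['W'][:3,3])
    for t,z in(('bushing',.05),('flange_top',.05),('v_block',0),('housing',0),('bore_mouth',.076),('tape_roll',0),('side_cutter',0),('heatsink',0),('flux_jar',0),('mug_1',0),('trim_driver',0)):
        for d in spotter.pinpoint(p,t)[:1]:
            u=d['point'];print(t,np.round(u),round(d['score'],2),at_z(p,u,z),w[int(u[1]),int(u[0])])
E
```

```text
[ 0.1656 -0.5761  0.2174] [-0.0009  0.9902  0.1394 -0.0001] 0.08551775265036773 [0.8324 0.0263 0.1691]
top [0.3525 0.0087 1.056 ]
bushing [295. 188.] 0.59 [0.5633 0.0951 0.05  ] [0.5624 0.096  0.0619]
flange_top [295. 237.] 0.73 [0.444  0.0943 0.05  ] [0.4498 0.0991 0.0055]
v_block [306. 192.] 0.42 [0.5605 0.0717 0.    ] [0.549  0.0695 0.0649]
housing [451. 221.] 0.65 [ 0.4796 -0.2895  0.    ] [ 0.4715 -0.2674  0.0752]
bore_mouth [463. 214.] 0.9 [ 0.4871 -0.2952  0.076 ] [ 0.4921 -0.3046  0.0397]
tape_roll [267. 235.] 0.88 [0.4546 0.1691 0.    ] [0.4565 0.1697 0.0009]
side_cutter [318. 269.] 0.71 [0.3692 0.0445 0.    ] [0.3707 0.0457 0.001 ]
heatsink [295. 236.] 0.67 [0.4506 0.0988 0.    ] [0.452  0.0988 0.009 ]
flux_jar [425. 150.] 0.84 [ 0.6641 -0.235   0.    ] [ 0.6454 -0.2181  0.0663]
trim_driver [450. 262.] 0.75 [ 0.3809 -0.2777  0.    ] [ 0.3826 -0.2763  0.0011]
scene [ 1.1941 -0.3532  0.9088]
bushing [340. 210.] 0.83 [0.556  0.0891 0.05  ] [0.5628 0.0834 0.0616]
flange_top [320. 214.] 0.55 [0.5446 0.035  0.05  ] [0.5385 0.0383 0.0421]
v_block [332. 219.] 0.85 [0.539 0.077 0.   ] [0.5646 0.0595 0.0371]
housing [192. 257.] 0.7 [ 0.4807 -0.2944  0.    ] [ 0.5174 -0.2973  0.0484]
bore_mouth [184. 239.] 0.84 [ 0.4794 -0.2982  0.076 ] [ 0.4643 -0.2972  0.0613]
tape_roll [343. 186.] 0.85 [0.4425 0.1701 0.    ] [0.4398 0.1686 0.0008]
side_cutter [290. 182.] 0.63 [0.3564 0.0402 0.    ] [ 0.3549  0.0389 -0.0003]
heatsink [321. 198.] 0.75 [0.4556 0.0904 0.    ] [0.4722 0.0794 0.0245]
flux_jar [243. 308.] 0.71 [ 0.6729 -0.2374  0.    ] [ 0.6939 -0.2426  0.0383]
trim_driver [185. 226.] 0.72 [ 0.3745 -0.2782  0.    ] [ 0.3792 -0.279   0.0062]
```

View pics/top.png

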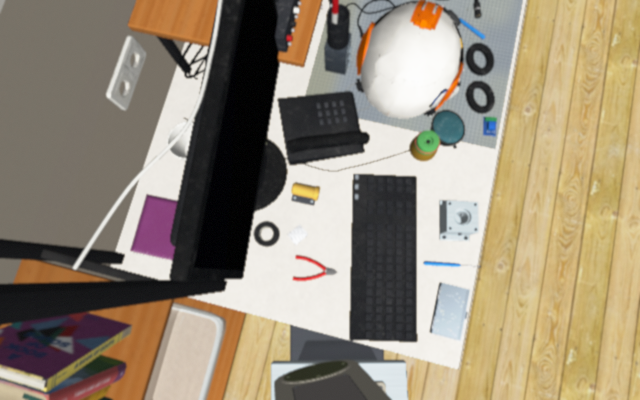

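```bash
python3 - <<'E'
from h import *
np.set_printoptions(precision=4,suppress=True)
p=shot('top');w=cloud(p);np.save('top.npy',w)
near=lambda w,x,y,rr:(abs(w[...,0]-x)<rr)&(abs(w[...,1]-y)<rr)
# bushing: points z>0.046
m=near(w,.55,.08,.07)&(w[...,2]>.044)&(w[...,2]<.075)
q=w[m];c,(sz),a=cv2.minAreaRect(q[:,:2].astype(np.float32)*1000);print('bush',len(q),c,sz,a,q[:,2].max())
b=cv2.boxPoints((c,sz,a));print(b)
ct=q[:,:2].mean(0);U,S,V=np.linalg.svd(q[:,:2]-ct,full_matrices=False);ax=V[0];t=(q[:,:2]-ct)@ax;e=(q[:,:2]-ct)@V[1]
print('axis',ax,ct,t.min(),t.max())
for lo in np.arange(t.min(),t.max(),.006):
    k=(t>=lo)&(t<lo+.006);print(round(lo,3),k.sum(),e[k].min(),e[k].max(),q[k,2].max())
m=near(w,.48,-.29,.06)&(w[...,2]>.07)&(w[...,2]<.082)
q=w[m];print('hous',cv2.minAreaRect(q[:,:2].astype(np.float32)*1000),np.median(q[:,2]))
# ellipse of bore hole
mask=m.astype(np.uint8);cs,h=cv2.findContours(mask,cv2.RETR_CCOMP,cv2.CHAIN_APPROX_NONE)
for c_,hh in zip(cs,h[0]):
    if hh[3]>=0 and len(c_)>15:
        el=cv2.fitEllipse(c_);print('hole',el,at_z(p,el[0],.076))
# obstacle heights
for x in np.arange(.3,.86,.04):print(round(x,2),' '.join('%4.0f'%(1000*np.nanmax(np.r_[w[(abs(w[...,0]-x)<.02)&(abs(w[...,1]-y)<.02)][:,2],-.001])) for y in np.arange(.36,-.44,-.04)))
E
```

```text
bush 353 (554.3251342773438, 70.18744659423828) (66.04989624023438, 35.0886344909668) 76.4032974243164 0.07193881666792379
[[529.5088  42.2125]
 [563.614   33.9636]
 [579.1415  98.1624]
 [545.0363 106.4113]]
axis [-0.2384 -0.9712] [0.5524 0.0689] -0.03470790900245602 0.03139495902023724
-0.035 28 -0.012653379521271647 0.01381937841648255 0.06692199280221356
-0.029 31 -0.012058802782347378 0.014993963724513894 0.0673359851912434
-0.023 30 -0.012448585867306655 0.01593596947765443 0.07069888070982999
-0.017 31 -0.012135308842590621 0.015447360783411324 0.0684784931591299
-0.011 30 -0.012698193573153244 0.01625578733687245 0.06808165187852488
-0.005 31 -0.011884120141558333 0.015295156745035766 0.06770448109786109
0.001 31 -0.012703919094484217 0.01661547602812149 0.06865065914252821
0.007 30 -0.0125102096521891 0.0161726939069376 0.06714098068493968
0.013 32 -0.012751433182031879 0.013525299225260324 0.06854380900596191
0.019 34 -0.01589623670012069 0.018655818122899445 0.07047825538706554
0.025 40 -0.015422044935781566 0.019199018017956256 0.07193881666792379
0.031 5 -0.01347903349865
[... 1177 characters left out ...]
2  540   54   47    8    9   23    9    6   35   59    7    6    7    7
0.66   93   -1   -1   -1  493  554  543   99   97   88   80   71    7   10   73   73   43   42    6    7
0.7   99   97   -1   -1  489  555  544   54   88   86   81   75    6    6   72   73   45   45    7   23
0.74    2   -1   -1   -1   -1  542  542   56   49   44   37   22  166  183  184  164  131   44   20   24
0.78    5  197  197   -1   -1  492  489  251  248   43   37  169  202  210  212  201  168   10   25   25
0.82  194  196  247  248   -1    5  428  309  250   38  132  183  214  221  221  215  194  129   25   25
0.86  249  250  250  249   -1    6  375  310  250   93  125  184  215  226  239  223  198  133   24   29
```

The top view shows the bushing at (305,191), with its flange toward −y, the monitor close on its left, the housing bore at (462,216), and bare desk around (325,225). The spotter's `flange_top` in the top view actually landed on the heatsink, so I'm using the depth fit instead. I'll write a row planner and move to look at the housing first.

```bash
cat >> h.py <<'E'
def pose(yaw,tilt,h=None):
    "tool x heading yaw (deg) when down, then tilt about tool y"
    y=np.radians(yaw); x=np.array([np.cos(y),np.sin(y),0]); z=np.array([0,0,-1.])
    return R.from_matrix(np.c_[x,np.cross(z,x),z])*R.from_euler('y',tilt,degrees=True)
def plan(P,Q,n=None,start=None,claw=-1,mm=45):
    s=r.sense(); p0,q0=start or (np.array(s['tcp_pos']),R.from_matrix(rot(s['ee_rot'])))
    P=np.array(P); rv=(q0.inv()*Q).as_rotvec(); a=np.degrees(np.linalg.norm(rv))
    n=n or int(np.ceil(max(np.linalg.norm(P-p0)*1000/mm,a/8.4,1)))
    p,q=p0,q0; out=[]
    for i in range(1,n+1):
        t=np.round(q.inv().apply(p0+(P-p0)*i/n-p)*1000,1)
        d=np.round(np.degrees((q.inv()*(q0*R.from_rotvec(rv*i/n))).as_rotvec()),1)
        p=p+q.apply(t/1000); q=q*R.from_rotvec(np.radians(d)); out.append([*t.tolist(),*d.tolist(),claw])
    for i in range(0,n,5): print(str(out[i:i+5]).replace(' ',''))
    return p,q
E
python3 - <<'E'
from h import *
s=plan([.44,-.28,.32],pose(16.1,0)); print('--')
plan([.535,.04,.24],pose(76.2,0),start=s)
E
```

```text
[[34.6,-20.9,-10.1,0.0,-0.0,-0.0,-1],[34.5,-21.0,-10.2,0.0,-0.0,-0.0,-1],[34.6,-20.9,-10.1,0.0,-0.0,-0.0,-1],[34.5,-21.0,-10.2,0.0,-0.0,-0.0,-1],[34.6,-20.9,-10.1,0.0,-0.0,-0.0,-1]]
[[34.5,-20.9,-10.2,0.0,-0.0,-0.0,-1],[34.6,-21.0,-10.1,0.0,-0.0,-0.0,-1],[34.5,-20.9,-10.2,0.0,-0.0,-0.1,-1],[34.6,-20.9,-10.1,0.0,-0.0,0.0,-1],[34.6,-20.9,-10.2,0.0,-0.0,0.0,-1]]
--
[[22.5,-35.1,10.0,0.0,-0.0,-7.5,-1],[26.9,-31.9,10.0,0.0,-0.0,-7.5,-1],[30.9,-28.1,10.0,0.0,-0.0,-7.5,-1],[34.2,-23.8,10.0,0.0,-0.0,-7.5,-1],[37.1,-19.2,10.0,0.0,-0.0,-7.5,-1]]
[[39.2,-14.1,10.0,0.0,-0.0,-7.6,-1],[40.8,-8.9,10.0,0.0,-0.0,-7.5,-1],[41.6,-3.4,10.0,0.0,-0.0,-7.5,-1]]
```

Call:
{"name": "carry_out", "arguments": {"motion": [[[34.5, -21, -10, 0, 0, 0, -1], [34.5, -21, -10, 0, 0, 0, -1], [34.5, -21, -10, 0, 0, 0, -1], [34.5, -21, -10, 0, 0, 0, -1], [34.5, -21, -10, 0, 0, 0, -1]]]}}

```text
time_s: 1.75
tcp_pos: [0.3033, -0.4269, 0.269]
ee_rot: [0.0, 0.99, 0.139, 0.0]
contact_force: [0.2, -0.4, 0.2]
width: 0.0853
grip_force: 0.0
```

Call:
{"name": "carry_out", "arguments": {"motion": [[[34.5, -21, -10, 0, 0, 0, -1], [34.5, -21, -10, 0, 0, 0, -1], [34.5, -21, -10, 0, 0, 0, -1], [34.5, -21, -10, 0, 0, 0, -1], [34.5, -21, -10, 0, 0, 0, -1]]]}}

```text
time_s: 2.25
tcp_pos: [0.4402, -0.2782, 0.3191]
ee_rot: [0.0, 0.99, 0.139, 0.0]
contact_force: [0.9, -1.2, 1.2]
width: 0.0852
grip_force: 0.0
```

```bash
cat > hole.py <<'E'
from h import *
def go(name='wh.png'):
    np.set_printoptions(precision=4,suppress=True)
    s=r.sense();print(s['time_s'],s['tcp_pos'],s['qd'])
    p=shot('wrist');save(p,name);print(np.array(p['mount']),p['f'])
    w=cloud(p)
    m=(w[...,2]>.066)&(w[...,2]<.086)&(abs(w[...,0]-.481)<.05)&(abs(w[...,1]+.293)<.05)
    if m.sum()>50:
        print('hous',cv2.minAreaRect(w[m][:,:2].astype(np.float32)*1000),np.median(w[m][:,2]))
        cs,h=cv2.findContours(m.astype(np.uint8),cv2.RETR_CCOMP,cv2.CHAIN_APPROX_NONE)
        for c,hh in zip(cs,h[0]):
            if hh[3]>=0 and len(c)>25:
                e=cv2.fitEllipse(c);print('hole',e,at_z(p,e[0],.076),e[1][0]/p['f']*(p['W'][2,3]-.076))
    for d in spotter.pinpoint(p,'bore_mouth')[:2]: print(d,at_z(p,d['point'],.076))
go()
E
python3 hole.py
```

```text
2.25 [ 0.4402 -0.2782  0.3191] [ 0.7805  0.1678 -0.3337 -0.0012  0.1647  0.7782]
[[-0.0007 -0.9599 -0.2804  0.0715]
 [ 1.     -0.0009  0.0006 -0.0007]
 [-0.0009 -0.2804  0.9599 -0.1552]
 [ 0.      0.      0.      1.    ]] 319.67739492172797
hous ((480.94451904296875, -293.4165954589844), (72.08818054199219, 72.03179931640625), 86.54271697998047) 0.07569196770187661
hole ((340.4273681640625, 136.4651641845703), (29.379650115966797, 30.20878028869629), 60.86808776855469) [ 0.4816 -0.2927  0.076 ] 0.03660702051699916
{'point': [341.8, 135.5], 'score': 0.77} [ 0.4832 -0.294   0.076 ]
```

Call:
{"name": "carry_out", "arguments": {"motion": [[[22.5, -35, 10, 0, 0, -7.5, -1], [27, -32, 10, 0, 0, -7.5, -1], [31, -28, 10, 0, 0, -7.5, -1], [34, -24, 10, 0, 0, -7.5, -1], [37, -19, 10, 0, 0, -7.5, -1]]]}}

```text
time_s: 2.85
tcp_pos: [0.499, -0.0789, 0.2681]
ee_rot: [0.0, 0.892, 0.452, 0.0]
contact_force: [0.9, -0.3, 0.8]
width: 0.0854
grip_force: 0.0
```

Call:
{"name": "carry_out", "arguments": {"motion": [[[39, -14, 10, 0, 0, -7.5, -1], [41, -9, 10, 0, 0, -7.5, -1], [41.5, -3.5, 10, 0, 0, -7.5, -1]]]}}

```text
time_s: 3.15
tcp_pos: [0.535, 0.041, 0.2381]
ee_rot: [0.0, 0.786, 0.618, 0.0]
contact_force: [0.2, -0.2, 1.5]
width: 0.0855
grip_force: 0.0
```

```bash
cat > bl.py <<'E'
from h import *
np.set_printoptions(precision=4,suppress=True)
s=r.sense();print(s['time_s'],s['tcp_pos'],s['q'],s['qd'])
p=shot('wrist');save(p,'wb.png');w=cloud(p);print(w.reshape(-1,3)[~np.isnan(w[...,2].ravel())].min(0),np.nanmax(w.reshape(-1,3),0))
m=(abs(w[...,0]-.554)<.06)&(abs(w[...,1]-.07)<.06)&(w[...,2]>.053)&(w[...,2]<.08)
q=w[m];print(len(q),cv2.minAreaRect(q[:,:2].astype(np.float32)*1000),np.percentile(q[:,2],[50,99]))
ct=q[:,:2].mean(0);V=np.linalg.svd(q[:,:2]-ct,full_matrices=False)[2];ax=V[0]*np.sign(V[0][1])
t=(q[:,:2]-ct)@ax
# fit cylinder line: per-slice middle (points above half height, symmetric)
b=[];
for lo in np.arange(t.min()+.012,t.max()-.006,.005):
    k=(t>=lo)&(t<lo+.005);e=(q[k,:2]-ct)@np.array([-ax[1],ax[0]]);A=np.c_[e**2,e,np.ones(k.sum())];c=np.linalg.lstsq(A,q[k,2],rcond=None)[0];b.append((lo+.0025,-c[1]/2/c[0],e.min(),e.max(),q[k,2].max()))
b=np.array(b);print(b);sl,of=np.polyfit(b[:,0],b[:,1],1)
n=ax+sl*np.array([-ax[1],ax[0]]);n/=np.linalg.norm(n);print('dir',np.degrees(np.arctan2(n[1],n[0])))
f=lambda t:ct+t*ax+(of+sl*t)*np.array([-ax[1],ax[0]])
print('flange end',f(t.min()),'nose end',f(t.max()),np.ptp(t))
for nm in('flange_top','bushing'):
    for d in spotter.pinpoint(p,nm)[:1]:print(nm,d,at_z(p,d['point'],.05))
E
python3 bl.py
```

```text
3.15 [0.535  0.041  0.2381] [-0.0189 -0.0493  1.6373 -0.0003  1.5533  0.22  ] [ 0.7658  0.4113 -0.2121 -0.0024 -0.2029 -0.5395]
[-0.9099 -0.9113 -0.7486] [0.9231 0.5092 0.3484]
1819 ((554.3017578125, 70.17927551269531), (66.02278137207031, 33.31882858276367), 76.34241485595703) [0.0629 0.0679]
[[-0.0185 -0.0004 -0.0145  0.0133  0.0658]
 [-0.0135 -0.0004 -0.0144  0.0133  0.0657]
 [-0.0085 -0.0004 -0.0142  0.0133  0.0668]
 [-0.0035 -0.0004 -0.014   0.0134  0.0659]
 [ 0.0015 -0.0003 -0.0139  0.0134  0.0653]
 [ 0.0065 -0.0004 -0.0138  0.0134  0.0658]
 [ 0.0115 -0.     -0.0136  0.0135  0.0668]
 [ 0.0165 -0.0002 -0.0135  0.0135  0.0657]
 [ 0.0215  0.     -0.0145  0.0135  0.066 ]
 [ 0.0265  0.     -0.0143  0.0135  0.066 ]]
dir 76.50271903986567
flange end [0.5469 0.0379] nose end [0.5623 0.1023] 0.06616210177875714
bushing {'point': [329.4, 112.2], 'score': 0.55} [0.5606 0.1023 0.05  ]
```

```bash
python3 - <<'E'
from h import *
w=np.load('top.npy')
for y in np.arange(-.14,.16,.02):
    k=(abs(w[...,1]-y)<.01)&(w[...,2]>.02)&(w[...,0]>.592);q=w[k]
    k2=k&(w[...,2]>.045)
    print(round(y,2),q[:,0].min() if len(q) else None,w[k2][:,0].min() if k2.any() else None)
for z0 in (.1,.3): 
    k=(w[...,2]>z0)&(w[...,0]>.35)&(w[...,0]<.68); print(z0,[(round(x,2),round(w[k&(abs(w[...,0]-x)<.02)][:,1].min(),3)) for x in(.37,.45,.53,.61)])
s=plan([.541,.0147,.112],pose(76.4,45),claw=-.3); print()
plan([.556,.0765,.0486],pose(76.4,45),start=s,claw=-.3)
E
```

```text
-0.14 0.5930125288569681 0.728438741577056
-0.12 0.5935064896734801 0.7356927304538634
-0.1 0.5935169608234954 0.7497616176729371
-0.08 0.5920809216809201 0.6715422963556548
-0.06 0.5921154058771874 0.6673908622531297
-0.04 0.5922678561338239 0.6639181311973443
-0.02 0.648020534515334 0.6620148357430806
0.0 0.6446245812173466 0.6571470952885607
0.02 0.6409877051983782 0.6552044538777152
0.04 0.6378889696460943 0.643068585021473
0.06 0.6346667162489003 0.6347105343379935
0.08 0.6313044036847182 0.6314023091324719
0.1 0.6281023808987305 0.6287524176720535
0.12 0.6288398289404857 0.6291848439084351
0.14 0.5920508798693322 0.5920508798693322
0.16 0.5920267255963678 0.5920267255963678
0.1 [(0.37, np.float64(0.177)), (0.45, np.float64(0.165)), (0.53, np.float64(0.152)), (0.61, np.float64(0.139))]
0.3 [(0.37, np.float64(0.177)), (0.45, np.float64(0.165)), (0.53, np.float64(0.152)), (0.61, np.float64(0.139))]
[[-4.1,2.2,20.9,-0.0,7.5,-0.0,-0.3],[-6.8,2.2,20.1,-0.0,7.5,-0.1,-0.3],[-9.3,2.1,19.1,-0.0,7.5,0.0,-0.3],[-11.8,2.2,17.7,-0.0,7.5,-0.0,-0.3],[-14.0,2.2,16.0,-0.0,7.5,-0.1,-0.3]]
[[-15.9,2.1,14.0,-0.1,7.5,-0.0,-0.3]]

[[0.1,0.0,44.9,0.0,0.0,-0.0,-0.3],[0.1,0.0,44.9,0.0,0.0,-0.0,-0.3]]
```

View pics/wb.png

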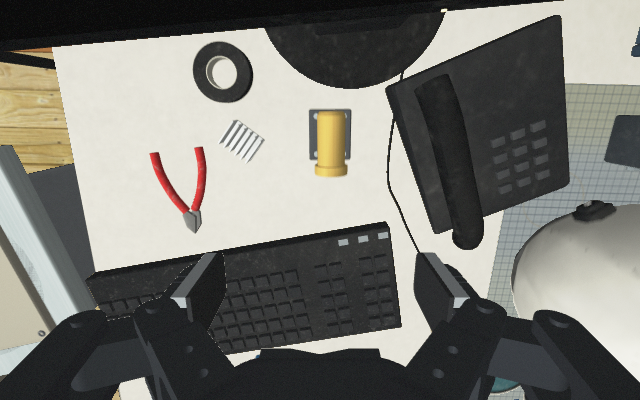

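The wrist view confirms the bushing at (330,145) with its flange toward the keyboard, and bare desk around (285,190). The phone is clear of the fingers.

Call:
{"name": "carry_out", "arguments": {"motion": [[[-4, 2, 21, 0, 7.5, 0, -0.3], [-7, 2, 20, 0, 7.5, 0, -0.3], [-9, 2, 19, 0, 7.5, 0, -0.3], [-12, 2, 18, 0, 7.5, 0, -0.3], [-14, 2, 16, 0, 7.5, 0, -0.3]]]}}

```text
time_s: 3.8
tcp_pos: [0.5405, 0.0151, 0.135]
ee_rot: [-0.197, 0.746, 0.582, 0.256]
contact_force: [-0.1, -0.7, -1.5]
width: 0.0555
grip_force: 0.0
```

Call:
{"name": "carry_out", "arguments": {"motion": [[[-16, 2, 14, 0, 7.5, 0, -0.3], [0, 0, 10, 0, 0, 0, -0.3], [0, 0, 0, 0, 0, 0, -0.3], [0, 0, 0, 0, 0, 0, -0.3]]]}}

```text
time_s: 4.2
tcp_pos: [0.5431, 0.0195, 0.1076]
ee_rot: [-0.234, 0.728, 0.57, 0.301]
contact_force: [-0.3, 0.5, -0.2]
width: 0.0554
grip_force: 0.0
```

```bash
python3 - <<'E'
from h import *
s=r.sense();print(s['time_s'],s['tcp_pos'],s['q'],s['width'],(R.from_matrix(rot(s['ee_rot'])).inv()*pose(76.4,45)).as_rotvec(degrees=True))
plan([.556,.0765,.0486],pose(76.4,45),claw=-.3,mm=30)
p=shot('wrist');save(p,'wa.png')
E
```

```text
4.2 [0.54310333 0.01949651 0.10755831] [-0.55929024  0.18219717  1.85951536  0.74348919  1.44269086 -0.5486858 ] 0.05540378707854232 [ 0.35414346  0.11967303 -0.1785725 ]
[[-0.1,-0.5,27.7,0.1,0.0,-0.1,-0.3],[-0.0,-0.4,27.6,0.1,0.1,-0.0,-0.3],[-0.1,-0.3,27.7,0.2,0.0,-0.1,-0.3]]
```

View pics/wa.png

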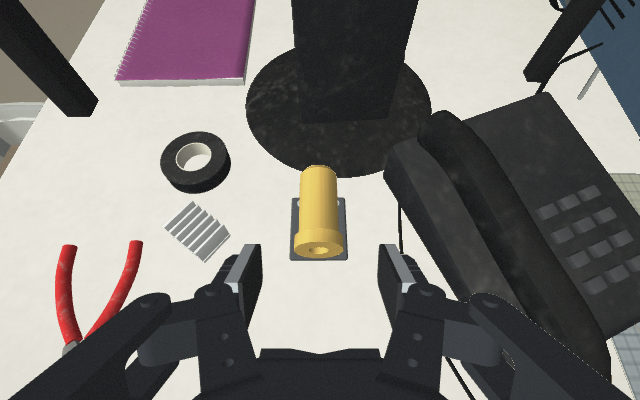

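The fingers straddle the bushing (319,210) symmetrically, so I'm going in.

Call:
{"name": "carry_out", "arguments": {"motion": [[[0, -0.4, 27.5, 0, 0, 0, -0.3], [0, -0.4, 27.5, 0, 0, 0, -0.3], [0, -0.3, 27.5, 0, 0, 0, -0.3], [0, 0, 0, 0, 0, 0, -0.3]]], "force": 80}}

```text
time_s: 4.65
tcp_pos: [0.5546, 0.0799, 0.0477]
ee_rot: [-0.236, 0.727, 0.571, 0.301]
contact_force: [-1.2, -0.6, 0.1]
width: 0.0554
grip_force: 0.0
```

Call:
{"name": "carry_out", "arguments": {"motion": [[[0, 0, 0, 0, 0, 0, 0.6], [0, 0, 0, 0, 0, 0, 0.6], [0, 0, 0, 0, 0, 0, 0.6], [0, 0, 0, 0, 0, 0, 0.6], [0, 0, 0, 0, 0, 0, 0.6]]]}}

```text
time_s: 5.15
tcp_pos: [0.5564, 0.076, 0.0504]
ee_rot: [-0.235, 0.727, 0.57, 0.302]
contact_force: [-5.2, -2.2, 9.1]
width: 0.0214
grip_force: 76.1
```

```bash
python3 - <<'E'
from h import *
s=r.sense();print(s['time_s'],s['tcp_pos'],s['width'],s['contact_force'],s['grip_force'])
p=shot('wrist');save(p,'wg.png')
E
```

```text
5.15 [0.55635977 0.07599006 0.05037873] 0.021404469341503946 [-5.2218338  -2.22302758  9.13045966] 76.12122416496277
```

View pics/wg.png

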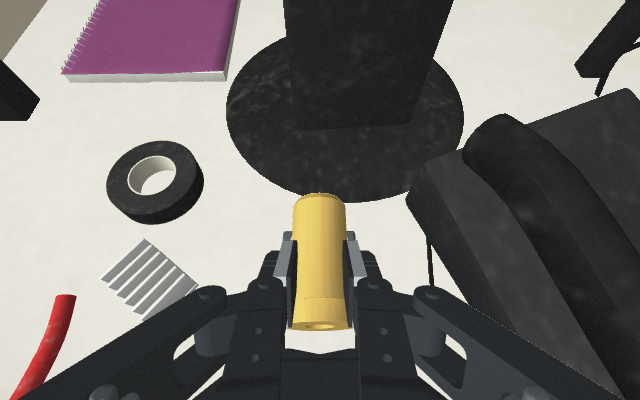

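```bash
python3 - <<'E'
from h import *
np.set_printoptions(precision=4,suppress=True)
p=shot('wrist');w=cloud(p);px=p['pixels'].astype(int)
y=(px[...,0]>140)&(px[...,0]-px[...,2]>60)
v,u=np.mgrid[0:400,0:640];m=y&(abs(u-320)<45)&(v>180)&(v<340);q=w[m];q=q[~np.isnan(q[:,2])]
n=np.array([np.cos(np.radians(76.4)),np.sin(np.radians(76.4))]);e=np.array([n[1],-n[0]])
c=np.array([.5546,.0702]);t=(q[:,:2]-c)@n;k=(q[:,:2]-c)@e
for lo in np.arange(-.05,.05,.006):
    i=(t>=lo)&(t<lo+.006)
    if i.sum()>5:print(round(lo,3),i.sum(),'z',np.percentile(q[i,2],[50,98]),'e',k[i].min(),k[i].max())
# pads
for (a,b) in((285,262),(358,262),(288,238),(352,238),(270,262),(372,262)):print((a,b),w[b,a])
T=rot(r.sense()['ee_rot']);tp=np.array(r.sense()['tcp_pos'])
for (a,b) in((285,262),(358,262),(288,238),(352,238)):print('tool',(w[b,a]-tp)@T)
E
```

```text
-0.038 570 z [0.057  0.0676] e -0.015700926764167764 0.015155800302215552
-0.032 792 z [0.0661 0.0681] e -0.011599591197328351 0.011719856227972537
-0.026 585 z [0.0647 0.0681] e -0.011173376991726845 0.01109184299448206
-0.02 576 z [0.0633 0.0651] e -0.01078704442276554 0.009729559593997468
-0.014 553 z [0.0634 0.0652] e -0.01055964386574283 0.009971420785104337
-0.008 518 z [0.0633 0.0653] e -0.010674868380912507 0.009771951988353527
-0.002 495 z [0.0634 0.0652] e -0.010887943406704207 0.009985221945847812
0.004 481 z [0.0634 0.0654] e -0.013997911472681342 0.009668089674546427
0.01 510 z [0.0633 0.0651] e -0.014204906346428292 0.009891989007669319
0.016 488 z [0.0632 0.0652] e -0.014667203545581084 0.010105737565532201
0.022 456 z [0.0633 0.0652] e -0.01406574688365344 0.010296736578762913
0.028 188 z [0.063 0.065] e -0.014155460220263797 0.010347774902288876
(285, 262) [0.5381 0.0608 0.0854]
(358, 262) [0.5667 0.0537 0.0854]
(288, 238) [0.5412 0.1032 0.0068]
(352, 238) [0.5837 0.093  0.0058]
(270, 262) [0.5316 0.0652 0.0768]
(372, 262) [0.574  0.0543 0.078 ]
tool [ 0.0113 -0.0139 -0.0383]
tool [ 0.0113  0.0155 -0.0383]
tool [-0.0148 -0.0214  0.0468]
tool [-0.0152  0.0223  0.0479]
```

```bash
python3 - <<'E'
from h import *
np.set_printoptions(precision=4,suppress=True)
p=shot('wrist');w=cloud(p);s=r.sense();T=rot(s['ee_rot']);t=(w-np.array(s['tcp_pos']))@T*1000
for row in range(225,340,8):
    print(row,' '.join('%d:(%.0f,%.0f,%.0f)'%(c,*t[row,c]) for c in (262,270,278,284,288,292,296,304)))
E
python3 - <<'E'
import cv2
i=cv2.imread('pics/wg.png')[180:340,240:400];cv2.imwrite('pics/wgc.png',cv2.resize(i,None,fx=3.7,fy=3.7,interpolation=cv2.INTER_CUBIC))
E
```

```text
225 262:(-11,-41,61) 270:(-10,-35,60) 278:(-10,-30,60) 284:(-11,-26,62) 288:(-11,-23,62) 292:(9,-15,10) 296:(13,-12,-0) 304:(14,-8,-3)
233 262:(-15,-41,56) 270:(-15,-35,56) 278:(-15,-29,56) 284:(-12,-24,49) 288:(-13,-22,50) 292:(7,-14,2) 296:(9,-12,-3) 304:(11,-8,-6)
241 262:(-19,-40,52) 270:(-19,-35,52) 278:(-19,-29,51) 284:(11,-17,-17) 288:(12,-15,-18) 292:(11,-13,-17) 296:(11,-11,-17) 304:(8,-8,-10)
249 262:(-23,-40,47) 270:(-23,-34,48) 278:(-23,-29,47) 284:(11,-16,-26) 288:(12,-14,-27) 292:(12,-12,-27) 296:(8,-11,-18) 304:(5,-8,-12)
257 262:(-28,-39,44) 270:(7,-22,-26) 278:(12,-17,-35) 284:(12,-15,-35) 288:(11,-13,-34) 292:(11,-11,-34) 296:(4,-11,-19) 304:(2,-7,-15)
265 262:(7,-24,-33) 270:(7,-21,-33) 278:(11,-16,-40) 284:(11,-14,-41) 288:(12,-12,-42) 292:(11,-11,-41) 296:(1,-11,-21) 304:(-1,-7,-18)
273 262:(8,-23,-41) 270:(7,-20,-40) 278:(11,-16,-47) 284:(11,-13,-46) 288:(11,-12,-47) 292:(8,-11,-41) 296:(-3,-11,-22) 304:(-3,-7,-21)
281 262:(14,-20,-57) 270:(13,-17,-56) 278:(12,-15,-54) 284:(9,-13,-49) 288:(10,-12,-50) 292:(5,-11,-42) 296:(-6,-11,-23) 304:(-6,-7,-23)
289 262:(13,
[... 262 characters left out ...]
)
305 262:(12,-18,-68) 270:(12,-15,-68) 278:(13,-13,-69) 284:(4,-13,-57) 288:(-1,-12,-49) 292:(-5,-11,-44) 296:(-14,-11,-31) 304:(-11,-7,-35)
313 262:(18,-16,-80) 270:(18,-13,-80) 278:(18,-11,-80) 284:(2,-12,-59) 288:(-5,-12,-49) 292:(-7,-11,-46) 296:(-15,-10,-35) 304:(-15,-7,-35)
321 262:(17,-15,-83) 270:(17,-13,-83) 278:(18,-11,-84) 284:(-1,-13,-59) 288:(-9,-12,-49) 292:(-10,-11,-46) 296:(-18,-10,-36) 304:(-16,-7,-39)
329 262:(17,-15,-86) 270:(18,-13,-87) 278:(17,-11,-86) 284:(-5,-13,-58) 288:(-61,-20,13) 292:(-35,-14,-20) 296:(-35,-12,-20) 304:(-35,-8,-20)
337 262:(18,-14,-90) 270:(18,-12,-90) 278:(17,-10,-89) 284:(-7,-13,-60) 288:(-63,-19,8) 292:(-64,-17,9) 296:(-63,-14,9) 304:(-63,-9,8)
```

View pics/wgc.png

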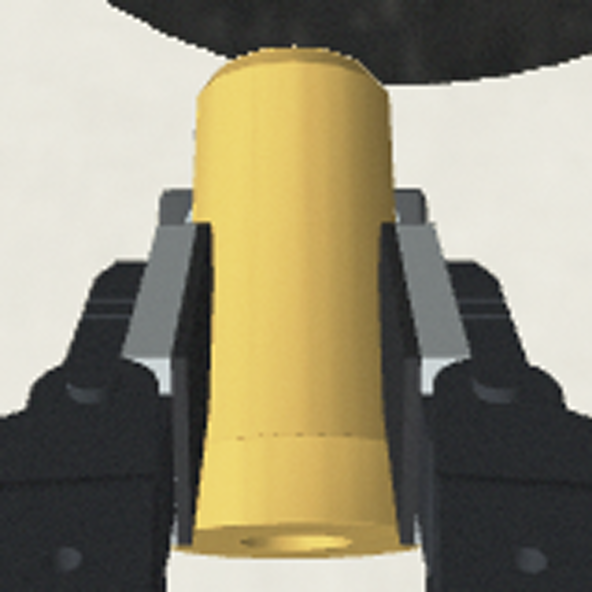

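The pads meet the bushing above its axis. Depth puts the real fingertips about 14 mm **behind** the reported TCP, not 17 mm ahead of it, and the contact chord and palm position agree. So I'm treating the grasp point as about 33 mm behind the TCP. I'll open, advance 31 mm and grip again.

Call:
{"name": "carry_out", "arguments": {"motion": [[[0, 0, 0, 0, 0, 0, -0.3], [0, 0, 0, 0, 0, 0, -0.3], [0, 0, 0, 0, 0, 0, -0.3], [0, 0, 0, 0, 0, 0, -0.3]]]}}

```text
time_s: 5.7
tcp_pos: [0.5555, 0.0767, 0.0479]
ee_rot: [-0.235, 0.728, 0.569, 0.302]
contact_force: [-0.1, -0.1, 0.4]
width: 0.0551
grip_force: 0.0
```

```bash
sed -i "s/'wb.png'/'wb2.png'/" bl.py; python3 bl.py; python3 - <<'E'
from h import *
s=r.sense();print(s['width'],s['contact_force'],(R.from_matrix(rot(s['ee_rot'])).inv()*pose(76.4,45)).as_rotvec(degrees=True))
p=shot('wrist');w=cloud(p);T=rot(s['ee_rot']);t=(w-np.array(s['tcp_pos']))@T*1000
# finger tip: near-edge faces x~9..13
for sg in(-1,1):
    m=(t[...,0]>6)&(t[...,0]<14)&(sg*t[...,1]>22)&(sg*t[...,1]<36)&(t[...,2]>-60)&(t[...,2]<20);print(sg,m.sum(),np.percentile(t[m][:,2],[50,90,97,100]),np.percentile(sg*t[m][:,1],[0,5]))
E
```

```text
5.7 [0.5555 0.0767 0.0479] [-0.4536  0.263   1.8989  0.802   1.295  -0.5665] [ 0.0028  0.004   0.0028  0.0002 -0.0006 -0.0008]
[ 0.0937 -0.0266 -0.1847] [0.968  0.6597 0.1408]
9967 ((553.3870239257812, 59.73883819580078), (78.4866943359375, 72.8783950805664), 38.47940444946289) [0.0637 0.0794]
[[-0.0152  0.0005 -0.0274  0.0289  0.0799]
 [-0.0102  0.0005 -0.0402  0.0288  0.08  ]
 [-0.0052  0.0004 -0.0409  0.0423  0.08  ]
 [-0.0002  0.0008 -0.0408  0.042   0.08  ]
 [ 0.0048  0.0004 -0.0385  0.0397  0.0767]
 [ 0.0098 -0.0043 -0.0332  0.0345  0.0713]
 [ 0.0148 -0.0003 -0.0146  0.014   0.0661]
 [ 0.0198 -0.0004 -0.0146  0.014   0.0661]
 [ 0.0248 -0.0003 -0.0147  0.0137  0.0657]
 [ 0.0298 -0.0004 -0.0145  0.0139  0.0657]
 [ 0.0348 -0.0004 -0.0147  0.014   0.0659]]
dir 75.24629475249203
flange end [0.545 0.034] nose end [0.5631 0.1023] 0.07067952444241019
flange_top {'point': [321.6, 329.3], 'score': 0.78} [0.5466 0.0371 0.05  ]
bushing {'point': [317.6, 202.7], 'score': 0.76} [0.5606 0.1017 0.05  ]
0.055421948634181865 [ 0.06102877 -0.8280063   0.27789205] [ 0.25689179  0.00047724 -0.27144484]
-1 1119 [-44.26937093 -25.76739407 -21.74534477 -17.15870419] [27.42930189 27.67673687]
1 1117 [-44.20792213 -25.44270821 -21.36570718 -17.41679527] [27.25017732 27.59126726]
```

Call:
{"name": "carry_out", "arguments": {"motion": [[[0, 0, 10, 0, 0, 0, -0.3], [0, 0, 10, 0, 0, 0, -0.3], [0, 0, 10, 0, 0, 0, -0.3], [0, 0, 0, 0, 0, 0, -0.3], [0, 0, 0, 0, 0, 0, -0.3]]], "force": 60}}

```text
time_s: 6.4
tcp_pos: [0.5599, 0.0982, 0.026]
ee_rot: [-0.236, 0.728, 0.569, 0.301]
contact_force: [0.1, 0.1, 0.6]
width: 0.0555
grip_force: 0.0
```

Call:
{"name": "carry_out", "arguments": {"motion": [[[0, 0, 0, 0, 0, 0, 0.6], [0, 0, 0, 0, 0, 0, 0.6], [0, 0, 0, 0, 0, 0, 0.6], [0, 0, 0, 0, 0, 0, 0.6], [0, 0, 0, 0, 0, 0, 0.6]]]}}

```text
time_s: 6.9
tcp_pos: [0.5613, 0.0969, 0.0271]
ee_rot: [-0.235, 0.728, 0.569, 0.302]
contact_force: [3.3, -3.3, 0.3]
width: 0.0287
grip_force: 59.5
```

Call:
{"name": "carry_out", "arguments": {"motion": [[[7, 0, -7, 0, 0, 0, 0.6], [14, 0, -14, 0, 0, 0, 0.6], [28, 0, -28, 0, 0, 0, 0.6], [28, 0, -28, 0, 0, 0, 0.6], [28, 0, -28, 0, 0, 0, 0.6]]]}}

```text
time_s: 7.4
tcp_pos: [0.5591, 0.0979, 0.1755]
ee_rot: [-0.237, 0.728, 0.569, 0.301]
contact_force: [0.4, -0.5, -1.9]
width: 0.0286
grip_force: 59.3
```

```bash
python3 - <<'E'
from h import *
np.set_printoptions(precision=4,suppress=True)
s=r.sense();print(s['time_s'],s['tcp_pos'],s['width'],s['grip_force'],s['contact_force'],s['q'])
q0=R.from_matrix(rot(s['ee_rot']));Q=pose(180,-45);rv=(q0.inv()*Q).as_rotvec()
print(np.degrees(np.linalg.norm(rv)))
for i in range(0,9):print((q0*R.from_rotvec(rv*i/8)).as_matrix()[:,2],(q0*R.from_rotvec(rv*i/8)).apply([.707,0,.707]))
p=shot('wrist');save(p,'wl.png')
e=plan([.502,.025,.12],Q,claw=.6)
print();plan([.502,.025,.02],Q,start=e,claw=.6)
E
```

```text
7.4 [0.5591 0.0979 0.1755] 0.028565534028738064 59.2738401889801 [ 0.3717 -0.5002 -1.9401] [-0.4132  0.0493  1.8646  0.778   1.447  -0.359 ]
128.43603781580111
[ 0.1684  0.6866 -0.7072] [ 0.2408  0.9704 -0.0002]
[ 0.1601  0.5844 -0.7955] [ 0.0801  0.9855 -0.1487]
[ 0.1815  0.4696 -0.864 ] [-0.0569  0.9471 -0.3155]
[ 0.2308  0.3513 -0.9074] [-0.1597  0.8582 -0.4876]
[ 0.3044  0.2386 -0.9222] [-0.2202  0.7258 -0.6515]
[ 0.3963  0.1404 -0.9073] [-0.2336  0.5601 -0.7946]
[ 0.4995  0.0643 -0.8639] [-0.199   0.3742 -0.9056]
[ 0.6058  0.0163 -0.7954] [-0.1191  0.1825 -0.9758]
[ 0.7071 -0.     -0.7071] [ 0.     -0.     -0.9998]
[[-6.5,-2.6,-1.0,0.0,-3.9,-7.0,0.6],[-6.2,-3.4,-0.5,0.0,-3.8,-7.0,0.6],[-5.8,-4.1,-0.1,0.1,-3.9,-7.0,0.6],[-5.2,-4.8,0.3,-0.0,-3.9,-7.1,0.6],[-4.6,-5.5,0.6,-0.0,-3.8,-7.0,0.6]]
[[-3.8,-5.9,0.8,0.0,-3.9,-7.0,0.6],[-3.0,-6.3,1.1,0.0,-3.8,-7.0,0.6],[-2.1,-6.7,1.3,0.1,-3.9,-7.0,0.6],[-1.2,-6.8,1.4,-0.0,-3.9,-7.0,0.6],[-0.3,-7.0,1.5,0.0,-3.8,-7.0,0.6]]
[[0.7,-6.9,1.4,0.0,-3.9,-7.0,0.6],[1.6,-6.8,1.4,0.0,-3.9,-7.1,0.6],[2.5,-6.5,1.2,0.1,-3.8,-7.0,0.6],[3.4,-6.2,1.0,-0.0,-3.9,-7.0,0.6],[4.1,-5.7,0.8,0.0,-3.9,-7.0,0.6]]
[[4.9,-5.1,0.5,0.0,-3.8,-7.0,0.6]]

[[23.6,-0.0,23.6,0.0,-0.0,-0.0,0.6],[23.5,-0.0,23.5,0.0,-0.0,-0.0,0.6],[23.6,-0.0,23.6,0.0,-0.0,-0.0,0.6]]
```

View pics/wl.png

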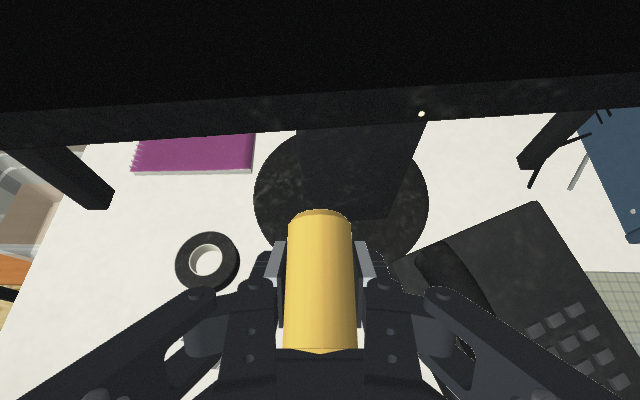

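The bushing is held level and clear of the monitor's lower edge. Now I'll turn it nose-down.

Call:
{"name": "carry_out", "arguments": {"motion": [[[-6.5, -2.5, -1, 0, -3.9, -7, 0.6], [-6, -3.5, -0.5, 0, -3.8, -7, 0.6], [-6, -4, 0, 0, -3.9, -7, 0.6], [-5, -5, 0.5, 0, -3.9, -7, 0.6], [-4.5, -5.5, 0.5, 0, -3.8, -7, 0.6]]]}}

```text
time_s: 7.95
tcp_pos: [0.5404, 0.0752, 0.1544]
ee_rot: [-0.037, 0.562, 0.793, 0.233]
contact_force: [0.7, 0.6, -1.7]
width: 0.0287
grip_force: 59.2
```

Call:
{"name": "carry_out", "arguments": {"motion": [[[-4, -6, 1, 0, -3.9, -7, 0.6], [-3, -6.5, 1, 0, -3.8, -7, 0.6], [-2, -6.5, 1.5, 0, -3.9, -7, 0.6], [-1, -7, 1.5, 0, -3.9, -7, 0.6], [0, -7, 1.5, 0, -3.8, -7, 0.6]]]}}

```text
time_s: 8.45
tcp_pos: [0.5207, 0.0533, 0.1339]
ee_rot: [0.166, 0.329, 0.92, 0.137]
contact_force: [-0.7, 0.2, -1.3]
width: 0.0288
grip_force: 59.2
```

Call:
{"name": "carry_out", "arguments": {"motion": [[[0.5, -7, 1.5, 0, -3.9, -7, 0.6], [1.5, -7, 1.5, 0, -3.9, -7, 0.6], [2.5, -6.5, 1, 0, -3.8, -7, 0.6], [3.5, -6, 1, 0, -3.9, -7, 0.6], [4, -6, 1, 0, -3.9, -7, 0.6]]]}}

```text
time_s: 8.95
tcp_pos: [0.5329, 0.0332, 0.1291]
ee_rot: [0.341, 0.057, 0.938, 0.022]
contact_force: [1.2, -0.2, -2.0]
width: 0.0284
grip_force: 60.2
```

Call:
{"name": "carry_out", "arguments": {"motion": [[[5, -5, 0.5, 0, -3.8, -7, 0.6], [0, 0, 0, 0, 0, 0, 0.6], [0, 0, 0, 0, 0, 0, 0.6]]]}}

```text
time_s: 9.25
tcp_pos: [0.5454, 0.0314, 0.1244]
ee_rot: [0.357, 0.005, 0.934, 0.0]
contact_force: [0.7, 0.3, -1.9]
width: 0.0285
grip_force: 60.2
```

```bash
python3 - <<'E'
from h import *
np.set_printoptions(precision=4,suppress=True)
s=r.sense();Q=R.from_matrix(rot(s['ee_rot']))
print(s['time_s'],s['tcp_pos'],s['width'],s['contact_force'],(Q.inv()*pose(180,-45)).as_rotvec(degrees=True),s['q'])
for nm in('wrist','scene'):
    p=shot(nm);save(p,'u_'+nm+'.png');w=cloud(p);px=p['pixels'].astype(int)
    y=(px[...,0]>110)&(px[...,0]-px[...,2]>50)&(px[...,0]-px[...,1]>10)&(abs(w[...,0]-.48)<.05)&(abs(w[...,1]-.025)<.05)&(w[...,2]>.02)&(w[...,2]<.3)
    q=w[y];print(nm,len(q),np.percentile(q,[0.5,50,99.5],axis=0))
    for lo in np.arange(q[:,2].min(),q[:,2].max(),.008):
        k=(q[:,2]>=lo)&(q[:,2]<lo+.008);print(round(lo,4),k.sum(),np.percentile(q[k,:2],[1,50,99],axis=0).ravel())
E
```

```text
9.25 [0.5454 0.0314 0.1244] 0.028481272006031007 [ 0.6795  0.2825 -1.8523] [-0.2234 -3.1369 -0.5414] [-0.0632 -0.6652  2.498   0.0703  0.5801 -1.6672]
wrist 9410 [[0.5071 0.018  0.1226]
 [0.511  0.0321 0.155 ]
 [0.5198 0.046  0.1789]]
0.1211 711 [0.5071 0.0181 0.5097 0.0321 0.5174 0.0455]
0.1291 1125 [0.5071 0.018  0.5097 0.0321 0.5182 0.0459]
0.1371 1209 [0.5077 0.0183 0.5102 0.0324 0.5182 0.0458]
0.1451 1325 [0.5079 0.0183 0.5106 0.032  0.5187 0.0459]
0.1531 1454 [0.5083 0.0182 0.5111 0.032  0.5193 0.0458]
0.1611 1597 [0.5088 0.0181 0.5115 0.032  0.5198 0.0458]
0.1691 1742 [0.5092 0.0182 0.512  0.032  0.5203 0.0458]
0.1771 247 [0.4804 0.0234 0.5083 0.0323 0.5122 0.0408]
scene 98 [[ 0.4898 -0.0068  0.1643]
 [ 0.5195  0.0318  0.1864]
 [ 0.5299  0.054   0.1904]]
0.1637 9 [ 0.4879 -0.0161  0.515   0.0173  0.5273  0.0535]
0.1717 10 [0.5162 0.0146 0.5199 0.036  0.5284 0.0541]
0.1797 54 [0.5093 0.0123 0.52   0.0311 0.5299 0.0492]
0.1877 25 [0.5101 0.0142 0.5177 0.0315 0.5285 0.0451]
```

The elbow joint (j3) is at its limit this close in, so the tilt is 3° short. Turning the heading to 215° gains reach and clears both keyboard and V-block.

```bash
python3 - <<'E'
from h import *
w=np.load('top.npy')
for x in(.42,.44,.46,.48,.5,.52):
    k=(abs(w[...,0]-x)<.01)&(w[...,2]>.018)&(w[...,1]<.03)&(w[...,1]>-.1);print(x,w[k][:,1].max(),np.median(w[(abs(w[...,0]-x)<.01)&(abs(w[...,1]+.1)<.05)][:,2]), np.median(w[(abs(w[...,0]-x)<.01)&(abs(w[...,1]-.02)<.01)][:,2]))
Q=pose(215,-45);h=np.array([np.cos(np.radians(215)),np.sin(np.radians(215)),0]);z=(np.array([0,0,-1])-h)/2**.5
T=np.array([.495,.013,.028])+.033*z;print(T)
e=plan(T+[0,0,.05],Q,claw=.6)
E
```

```text
0.42 -0.037784074894086694 0.025375145924494635 0.0010763583980937241
0.44 -0.03828221509449245 0.025237309877711445 0.0010459105132365476
0.46 -0.0391226756412945 0.02512370735383551 0.0011582805333236745
0.48 -0.04204822603886918 0.02314090801592017 0.0011702523573794421
0.5 -0.04250023597251315 0.02472947550181437 0.000666603446271008
0.52 -0.043344969285480234 0.025698331264233376 0.000993523461656487
[0.51411452 0.02638413 0.00466548]
[[14.1,-1.1,6.2,-4.9,-0.6,-5.2,0.6],[14.2,-0.3,6.1,-4.8,-0.6,-5.2,0.6],[14.3,0.5,5.9,-4.9,-0.5,-5.1,0.6],[14.2,1.3,5.8,-4.9,-0.6,-5.2,0.6],[14.2,2.0,5.8,-4.8,-0.6,-5.2,0.6]]
```

Call:
{"name": "carry_out", "arguments": {"motion": [[[14, -1, 6, -4.9, -0.6, -5.2, 0.6], [14, -0.5, 6, -4.8, -0.6, -5.2, 0.6], [14, 0.5, 6, -4.9, -0.5, -5.2, 0.6], [14, 1.5, 6, -4.9, -0.6, -5.2, 0.6], [14, 2, 6, -4.8, -0.6, -5.2, 0.6]]]}}

```text
time_s: 9.85
tcp_pos: [0.5266, 0.0476, 0.087]
ee_rot: [0.338, -0.174, 0.922, 0.07]
contact_force: [-0.3, -0.1, -1.5]
width: 0.0285
grip_force: 60.3
```

Call:
{"name": "carry_out", "arguments": {"motion": [[[0, 0, 0, 0, 0, 0, 0.6], [0, 0, 0, 0, 0, 0, 0.6]]]}}

```text
time_s: 10.05
tcp_pos: [0.528, 0.0474, 0.0887]
ee_rot: [0.339, -0.177, 0.922, 0.067]
contact_force: [0.6, -0.4, -1.9]
width: 0.0286
grip_force: 60.3
```

```bash
cat > up.py <<'E'
from h import *
np.set_printoptions(precision=4,suppress=True)
s=r.sense();Q=R.from_matrix(rot(s['ee_rot']))
print(s['time_s'],s['tcp_pos'],s['width'],s['contact_force'],(Q.inv()*pose(215,-45)).as_rotvec(degrees=True),s['q'])
p=shot('wrist');w=cloud(p);px=p['pixels'].astype(int)
y=(px[...,0]>110)&(px[...,0]-px[...,2]>50)&(px[...,0]-px[...,1]>10)&(abs(w[...,0]-.5)<.05)&(abs(w[...,1]-.02)<.05)&(w[...,2]<.3)
q=w[y]
A=[]
for lo in np.arange(q[:,2].min()+.004,q[:,2].max(),.008):
    k=(q[:,2]>=lo)&(q[:,2]<lo+.008)
    if k.sum()<60: continue
    o=q[k];B=np.c_[2*o[:,:2],np.ones(len(o))];c=np.linalg.lstsq(B,(o[:,:2]**2).sum(1),rcond=None)[0];print(round(lo+.004,4),k.sum(),c[:2],np.sqrt(c[2]+c[0]**2+c[1]**2))
print(np.percentile(q[:,2],[0,1,99,100]))
E
python3 up.py
```

```text
10.05 [0.528  0.0474 0.0887] 0.028600352807721257 [ 0.5888 -0.4056 -1.9389] [-8.8404 -4.5449 -9.8532] [-0.315  -0.5563  2.4926  0.6633  0.7441 -2.6565]
0.0944 1064 [0.5066 0.0392] 0.014250568885701174
0.1024 1162 [0.5071 0.0395] 0.014198882504483942
0.1104 1271 [0.5076 0.0397] 0.01414468183936691
0.1184 1399 [0.5082 0.04  ] 0.014166163848342779
0.1264 1531 [0.5088 0.0402] 0.014104638697485412
0.1344 1688 [0.5094 0.0405] 0.014105397370086375
0.1424 1062 [0.507  0.0395] 0.012037656624733729
[0.0864 0.0885 0.1435 0.1484]
```

```bash
cat > kin.py <<'E'
from h import *
from scipy.optimize import least_squares
D=[([-1.376,.13,1.488,0,1.523,-.085],[.166,-.577,.218]),([-.55929,.182197,1.859515,.743489,1.442691,-.548686],[.543103,.019497,.107558]),
([-.4536,.263,1.8989,.802,1.295,-.5665],[.5555,.0767,.0479]),([-.4132,.0493,1.8646,.778,1.447,-.359],[.5591,.0979,.1755]),
([-.0632,-.6652,2.498,.0703,.5801,-1.6672],[.5454,.0314,.1244]),([-.315,-.5563,2.4926,.6633,.7441,-2.6565],[.528,.0474,.0887])]
E=lambda a,t:R.from_euler(a,t)
def fk(q,p):
    r0,h,L2,A,B,d=p; a=E('z',q[0]); b=a*E('y',q[1]); c=b*E('y',q[2]); w=c*E('z',q[3])*E('y',q[4])
    P=a.apply([r0,0,h])+b.apply([0,0,L2])+c.apply([B,0,A])+w.apply([0,0,d]); return P,w*E('z',q[5])
f=least_squares(lambda p:np.ravel([fk(q,p)[0]-x for q,x in D]),[.0,.3,.4,.4,0,.25]); K=f.x
Z0=pose(0,0)
lo=np.array([-2.96,-.89,.02,-1.34,0,-2.66]);hi=np.array([2.96,2.26,2.5,4.48,2.73,2.66])
def flange(): # const rotation between model and tool
    q,_=D[0]; return fk(q,K)[1].inv()*pose(16.1,0)
F=flange()
def ik(P,Q,q0):
    g=least_squares(lambda q:np.r_[(fk(q,K)[0]-P)*10,((fk(q,K)[1]*F).inv()*Q).as_rotvec()],np.clip(q0,lo+.01,hi-.01),bounds=(lo,hi))
    return g.x,np.abs(g.fun).max()
E
python3 - <<'E'
from kin import *
np.set_printoptions(precision=3,suppress=True)
print(K,f.fun.reshape(-1,3)*1000)
def T(x,y,hd,t,zb=.028):
    Q=pose(hd,t);return np.array([x,y,zb])+Q.apply([0,0,.033]),Q
print(fk(D[5][0],K)[1].as_quat(),(fk(D[5][0],K)[1]*F).as_quat())
for x,y in((.49,.01),(.48,.03),(.5,.0),(.51,0)):
  for hd in(120,150,165,180,195):
    for dz in(0,.05):
        P,Q=T(x,y,hd,-45,.028+dz);q,e=min((ik(P,Q,q0) for q0 in(D[4][0],D[5][0],[0,-.4,2.3,-.5,.8,-1])),key=lambda a:a[1]);print(x,y,hd,dz,round(e,4),q)
E
```

```text
[-0.047  0.301  0.441  0.592  0.037  0.456] [[-49.772 -12.099   0.18 ]
 [ -3.45    3.761   3.208]
 [  7.146  -0.234  -3.469]
 [ -5.864   6.237  10.23 ]
 [  1.788 -48.441  -4.353]
 [ -6.512 -17.366  -5.795]]
[-0.777  0.527 -0.192  0.287] [-0.177  0.922  0.066  0.339]
0.49 0.01 120 0 0.0 [ 0.669  0.122  2.155 -0.859  1.179  0.621]
0.49 0.01 120 0.05 0.0 [ 0.669  0.029  2.143 -0.83   1.249  0.537]
0.49 0.01 150 0 0.0028 [ 0.605 -0.247  2.5   -1.058  0.824  0.291]
0.49 0.01 150 0.05 0.0 [ 0.604 -0.378  2.486 -0.954  0.899  0.131]
0.49 0.01 165 0 0.1003 [ 0.46  -0.335  2.5   -0.876  0.694 -0.193]
0.49 0.01 165 0.05 0.0886 [ 0.436 -0.486  2.5   -0.751  0.754 -0.378]
0.49 0.01 180 0 0.2117 [ 0.061 -0.437  2.5   -0.096  0.508 -1.434]
0.49 0.01 180 0.05 0.1767 [ 0.056 -0.57   2.5   -0.072  0.605 -1.463]
0.49 0.01 195 0 0.1482 [-0.31  -0.382  2.5    0.705  0.622 -2.66 ]
0.49 0.01 195 0.05 0.1063 [-0.355 -0.502  2.5    0.69   0.727 -2.646]
0.48 0.03 120 0 0.0 [ 0.719  0.132  2.143 -0.836  1.209  0.647]
0.48 0.03 120 0.05 0.0 [ 0.719  0.041  2.131 -0.81   1.279  0.566]
0.48 0.03 150 0 0.0 [ 0.68
[... 1111 characters left out ...]
5 0.05 0.0911 [-0.357 -0.489  2.5    0.705  0.691 -2.66 ]
0.51 0 120 0 0.0 [ 0.623  0.142  2.132 -0.878  1.155  0.594]
0.51 0 120 0.05 0.0 [ 0.623  0.051  2.12  -0.846  1.222  0.51 ]
0.51 0 150 0 0.0 [ 0.537 -0.216  2.477 -1.086  0.771  0.268]
0.51 0 150 0.05 0.0 [ 0.537 -0.341  2.46  -0.97   0.845  0.1  ]
0.51 0 165 0 0.0824 [ 0.376 -0.323  2.5   -0.895  0.602 -0.237]
0.51 0 165 0.05 0.0688 [ 0.358 -0.468  2.5   -0.753  0.664 -0.428]
0.51 0 180 0 0.1697 [-0.002 -0.402  2.5    0.005  0.428 -1.575]
0.51 0 180 0.05 0.1374 [-0.001 -0.534  2.5    0.003  0.528 -1.574]
0.51 0 195 0 0.1199 [-0.284 -0.36   2.5    0.726  0.54  -2.66 ]
0.51 0 195 0.05 0.0767 [-0.337 -0.476  2.5    0.718  0.651 -2.66 ]
```

```bash
sed -i "s/r0,h,L2,A,B,d=p/r0,h,L2,A,B,d,o=p/; s/\[r0,0,h\]/[r0,o,h]/; s/,0,.25\])/,0,.25,.05])/" kin.py
python3 - <<'E'
from kin import *
np.set_printoptions(precision=3,suppress=True)
print(K,np.abs(f.fun).max()*1000)
for x,y in((.49,.012),(.5,.005)):
  for hd in(90,105,120,135,150,180):
    for dz in(0,.06):
        Q=pose(hd,-45);P=np.array([x,y,.028+dz])+Q.apply([0,0,.033]);q,e=min((ik(P,Q,q0) for q0 in(D[4][0],D[5][0],[0,-.4,2.3,-.5,.8,-1])),key=lambda a:a[1]);print(x,y,hd,dz,round(e,4),q)
        if dz==0:print('  wrist centre',P-Q.apply([0,0,K[5]]))
E
```

```text
[0.002 0.318 0.369 0.552 0.062 0.378 0.051] 0.24461822998203542
0.49 0.012 90 0 0.0 [ 0.388  0.412  1.811 -0.735  1.352  0.719]
  wrist centre [0.49  0.256 0.272]
0.49 0.012 90 0.06 0.0 [ 0.388  0.299  1.816 -0.722  1.433  0.646]
0.49 0.012 105 0 0.0 [ 0.421  0.286  1.978 -0.848  1.196  0.618]
  wrist centre [0.427 0.247 0.272]
0.49 0.012 105 0.06 0.0 [ 0.421  0.159  1.983 -0.817  1.278  0.523]
0.49 0.012 120 0 0.0 [ 0.425  0.144  2.15  -0.968  1.024  0.509]
  wrist centre [0.368 0.223 0.272]
0.49 0.012 120 0.06 0.0 [ 0.425 -0.003  2.156 -0.905  1.107  0.38 ]
0.49 0.012 135 0 0.0 [ 0.386 -0.018  2.322 -1.088  0.826  0.375]
  wrist centre [0.318 0.184 0.272]
0.49 0.012 135 0.06 0.0 [ 0.386 -0.192  2.329 -0.967  0.912  0.188]
0.49 0.012 150 0 0.0 [ 0.281 -0.2    2.484 -1.173  0.585  0.168]
  wrist centre [0.279 0.134 0.272]
0.49 0.012 150 0.06 0.0 [ 0.281 -0.41   2.493 -0.935  0.685 -0.127]
0.49 0.012 180 0 0.1872 [-0.109 -0.37   2.5    0.115  0.417 -1.764]
  wrist centre [0.246 0.012 0.272]
0.49 0.012 180 0.06 0.174 [-0.117 -0.564  2.5    0.1    0.599 -1.747]
0.5 0.005 90 0 0.0 [ 0.37
[... 273 characters left out ...]
72  1.969 -0.824  1.266  0.508]
0.5 0.005 120 0 0.0 [ 0.401  0.156  2.136 -0.977  1.01   0.496]
  wrist centre [0.378 0.216 0.272]
0.5 0.005 120 0.06 0.0 [ 0.401  0.011  2.142 -0.912  1.091  0.366]
0.5 0.005 135 0 0.0 [ 0.358 -0.004  2.307 -1.098  0.807  0.362]
  wrist centre [0.328 0.177 0.272]
0.5 0.005 135 0.06 0.0 [ 0.358 -0.175  2.315 -0.974  0.891  0.174]
0.5 0.005 150 0 0.0 [ 0.25  -0.178  2.466 -1.185  0.562  0.159]
  wrist centre [0.289 0.127 0.272]
0.5 0.005 150 0.06 0.0 [ 0.25  -0.384  2.475 -0.939  0.658 -0.141]
0.5 0.005 180 0 0.1584 [-0.145 -0.349  2.5    0.221  0.377 -1.894]
  wrist centre [0.256 0.005 0.272]
0.5 0.005 180 0.06 0.148 [-0.149 -0.544  2.5    0.162  0.559 -1.827]
```

```bash
python3 - <<'E'
from kin import *
np.set_printoptions(precision=3,suppress=True)
w=np.load('top.npy');q=w[~np.isnan(w[...,2])&(w[...,2]>.012)]
for x,y in((.575,-.30),(.583,-.30),(.583,-.29),(.59,-.28)):
    d=np.hypot(q[:,0]-x,q[:,1]-y);i=d.argmin();print(x,y,d[i],q[i])
# collision: gripper boxes in tool frame vs cloud
def hit(P,Q):
    t=Q.inv().apply(q-P)*1000
    f=(abs(t[:,0])<14)&(abs(t[:,1])<42)&(t[:,2]>-90)&(t[:,2]<-12)
    b=(abs(t[:,0])<50)&(abs(t[:,1])<60)&(t[:,2]>-230)&(t[:,2]<-70)
    c=(t[:,0]>40)&(t[:,0]<100)&(abs(t[:,1])<50)&(t[:,2]>-200)&(t[:,2]<-120)
    return f.sum(),b.sum(),c.sum()
for x,y in((.575,-.30),(.583,-.30),(.59,-.29)):
  for hd in(85,95,105,115):
    Q=pose(hd,-45);P=np.array([x,y,.028])+Q.apply([0,0,.033]);a,e=ik(P,Q,[-.3,.3,1.8,-.7,1.3,.6]);print(x,y,hd,hit(P,Q),round(e,4),a)
s=r.sense()
P0=np.array(s['tcp_pos'])
st=plan([.545,-.03,.15],pose(165,-45),claw=.6);print()
Q=pose(100,-45);P=np.array([.583,-.30,.028])+Q.apply([0,0,.033]);print(P)
plan(P+[0,0,.09],Q,start=st,claw=.6)
E
```

```text
0.575 -0.3 0.05217393657779599 [ 0.528 -0.322  0.014]
0.583 -0.3 0.059493413666469194 [ 0.528 -0.322  0.014]
0.583 -0.29 0.056138053113850804 [ 0.529 -0.274  0.012]
0.59 -0.28 0.05983025801351363 [ 0.639 -0.246  0.015]
0.575 -0.3 85 (np.int64(0), np.int64(52), np.int64(41)) 0.0 [-0.181  0.508  1.676 -0.917  1.091  0.411]
0.575 -0.3 95 (np.int64(0), np.int64(60), np.int64(49)) 0.0 [-0.195  0.42   1.8   -0.992  0.946  0.341]
0.575 -0.3 105 (np.int64(0), np.int64(136), np.int64(87)) 0.0 [-0.225  0.335  1.915 -1.07   0.793  0.266]
0.575 -0.3 115 (np.int64(0), np.int64(234), np.int64(59)) 0.0 [-0.274  0.254  2.018 -1.146  0.629  0.179]
0.583 -0.3 85 (np.int64(0), np.int64(122), np.int64(44)) 0.0 [-0.179  0.525  1.652 -0.913  1.096  0.405]
0.583 -0.3 95 (np.int64(0), np.int64(6), np.int64(41)) 0.0 [-0.192  0.437  1.777 -0.987  0.951  0.336]
0.583 -0.3 105 (np.int64(0), np.int64(51), np.int64(68)) 0.0 [-0.222  0.352  1.893 -1.064  0.798  0.261]
0.583 -0.3 115 (np.int64(0), np.int64(142), np.int64(49)) 0.0 [-0.269  0.271  1.997 -1.139  0.634  0.175]
0.59 -0.29 85 (np.int64(0), np.int64(203),
[... 160 characters left out ...]
0.342]
0.59 -0.29 105 (np.int64(0), np.int64(0), np.int64(70)) 0.0 [-0.2    0.364  1.876 -1.055  0.814  0.268]
0.59 -0.29 115 (np.int64(0), np.int64(44), np.int64(79)) 0.0 [-0.246  0.283  1.982 -1.131  0.651  0.183]
[[-5.9,-15.6,-11.0,5.0,-0.9,5.4,0.6],[-7.6,-15.9,-9.6,5.0,-0.9,5.4,0.6],[-9.2,-15.9,-8.0,5.1,-0.9,5.4,0.6],[-10.9,-15.5,-6.5,5.0,-0.9,5.3,0.6],[-12.3,-15.0,-5.0,5.0,-0.9,5.4,0.6]]

[ 0.587 -0.323  0.005]
[[-5.4,-34.0,15.2,5.7,0.0,5.7,0.6],[-8.6,-31.7,18.5,5.8,0.0,5.8,0.6],[-11.7,-28.6,21.5,5.7,0.0,5.7,0.6],[-14.4,-25.0,24.2,5.8,0.0,5.8,0.6],[-16.7,-20.8,26.5,5.7,0.0,5.7,0.6]]
[[-18.5,-16.4,28.4,5.8,0.0,5.8,0.6],[-20.0,-11.5,29.8,5.7,0.0,5.7,0.6],[-20.8,-6.4,30.6,5.8,0.0,5.8,0.6]]
```

Call:
{"name": "carry_out", "arguments": {"motion": [[[-6, -15.5, -11, 5, -0.9, 5.4, 0.6], [-7.5, -16, -9.5, 5, -0.9, 5.4, 0.6], [-9, -16, -8, 5, -0.9, 5.4, 0.6], [-11, -15.5, -6.5, 5, -0.9, 5.4, 0.6], [-12.5, -15, -5, 5, -0.9, 5.4, 0.6]]]}}

```text
time_s: 10.6
tcp_pos: [0.5535, -0.0135, 0.1358]
ee_rot: [0.363, 0.055, 0.93, -0.025]
contact_force: [-0.5, 0.7, -1.9]
width: 0.0289
grip_force: 60.3
```

Call:
{"name": "carry_out", "arguments": {"motion": [[[0, 0, 0, 0, 0, 0, 0.6]]]}}

```text
time_s: 10.7
tcp_pos: [0.5541, -0.0127, 0.1364]
ee_rot: [0.363, 0.054, 0.93, -0.024]
contact_force: [1.1, 0.5, -1.3]
width: 0.0289
grip_force: 60.3
```

```bash
python3 - <<'E'
from h import *
s=r.sense();print(s['time_s'],s['tcp_pos'],s['q'],s['width'])
Q=pose(105,-45);P=np.array([.59,-.29,.028])+Q.apply([0,0,.033]);print(P)
plan(P+[0,0,.09],Q,claw=.6)
E
```

```text
10.7 [ 0.55405319 -0.01269461  0.13644873] [-0.10832122 -0.65384092  2.47531158 -0.01907898  0.57568121 -1.55216488] 0.028890349917477985
[ 0.59603942 -0.31253942  0.00466548]
[[-3.0,-32.5,9.3,5.2,-0.2,5.5,0.6],[-6.0,-31.1,12.3,5.3,-0.2,5.5,0.6],[-8.9,-29.1,15.0,5.2,-0.2,5.5,0.6],[-11.5,-26.7,17.7,5.2,-0.2,5.5,0.6],[-13.8,-23.7,19.9,5.2,-0.2,5.5,0.6]]
[[-15.9,-20.4,22.0,5.3,-0.2,5.5,0.6],[-17.6,-16.7,23.8,5.2,-0.2,5.5,0.6],[-18.9,-12.6,25.2,5.2,-0.3,5.5,0.6],[-19.8,-8.5,26.3,5.3,-0.2,5.5,0.6]]
```

Call:
{"name": "carry_out", "arguments": {"motion": [[[-3, -32.5, 9, 5.2, -0.2, 5.5, 0.6], [-6, -31, 12, 5.3, -0.2, 5.5, 0.6], [-9, -29, 15, 5.2, -0.2, 5.5, 0.6], [-11.5, -26.5, 17.5, 5.2, -0.2, 5.5, 0.6], [-14, -23.5, 20, 5.2, -0.2, 5.5, 0.6]]]}}

```text
time_s: 11.2
tcp_pos: [0.5781, -0.1607, 0.1117]
ee_rot: [0.343, 0.319, 0.873, -0.134]
contact_force: [-0.4, -1.0, -1.0]
width: 0.0284
grip_force: 60.3
```

Call:
{"name": "carry_out", "arguments": {"motion": [[[-16, -20.5, 22, 5.3, -0.2, 5.5, 0.6], [-17.5, -16.5, 24, 5.2, -0.2, 5.5, 0.6], [-19, -12.5, 25, 5.2, -0.2, 5.5, 0.6], [-20, -8.5, 26, 5.3, -0.2, 5.5, 0.6], [0, 0, 0, 0, 0, 0, 0.6]]]}}

```text
time_s: 11.7
tcp_pos: [0.6062, -0.2933, 0.0893]
ee_rot: [0.301, 0.535, 0.756, -0.225]
contact_force: [-0.1, 1.4, -2.6]
width: 0.0287
grip_force: 60.3
```

```bash
sed -i 's/pose(215,-45)/pose(105,-45)/; s/w\[...,0\]-.5)<.05/w[...,0]-.59)<.07/; s/w\[...,1\]-.02)<.05/w[...,1]+.29)<.07/' up.py; cat >> up.py <<'E'
Q=pose(105,-45);P=np.array([.59,-.29,.028])+Q.apply([0,0,.033])
e=plan(P+[0,0,.03],Q,claw=.6,mm=25)
E
python3 up.py
```

```text
11.7 [ 0.6062 -0.2933  0.0893] 0.028681979742374953 [-0.1464  1.437  -2.5886] [ 2.043  -0.7628  3.5543] [-0.1785  0.189   1.8847 -0.9186  0.8848  0.0257]
0.0081 381 [ 0.6628 -0.2297] 0.02891742800052373
0.0161 406 [ 0.6634 -0.2295] 0.028855586429552334
0.0241 496 [ 0.6619 -0.2298] 0.026667670191249826
0.0321 678 [ 0.6587 -0.2308] 0.021586213192115733
0.0401 324 [ 0.6614 -0.2299] 0.02208369199701534
0.0561 370 [ 0.6646 -0.2295] 0.025528923972607566
0.0881 458 [ 0.5982 -0.2699] 0.013741174098360677
0.0961 1032 [ 0.5982 -0.27  ] 0.013901151557900497
0.1041 1110 [ 0.5985 -0.2701] 0.013884412850844267
0.1121 1213 [ 0.5987 -0.2702] 0.013939894298461404
0.1201 1303 [ 0.5989 -0.2703] 0.013928415234156813
0.1281 1423 [ 0.599 -0.27 ] 0.013657416281038752
0.1361 1552 [ 0.5992 -0.2701] 0.013676139538163112
0.1441 285 [ 0.5961 -0.2629] 0.008490857373401266
[0.0001 0.0042 0.1415 0.1428]
[[9.1,-5.0,17.0,0.7,-0.3,1.2,0.6],[9.0,-5.1,17.1,0.8,-0.2,1.2,0.6],[9.1,-4.9,17.0,0.7,-0.3,1.3,0.6]]
```

Call:
{"name": "carry_out", "arguments": {"motion": [[[9, -5, 17, 0.7, -0.3, 1.2, 0.6], [9, -5, 17, 0.8, -0.2, 1.2, 0.6], [9, -5, 17, 0.7, -0.3, 1.2, 0.6], [0, 0, 0, 0, 0, 0, 0.6], [0, 0, 0, 0, 0, 0, 0.6]]]}}

```text
time_s: 12.25
tcp_pos: [0.5966, -0.3117, 0.0384]
ee_rot: [0.307, 0.562, 0.732, -0.232]
contact_force: [0.9, 0.3, -0.9]
width: 0.0284
grip_force: 60.3
```

```bash
python3 up.py
```

```text
12.25 [ 0.5966 -0.3117  0.0384] 0.028441653395230214 [ 0.9271  0.3054 -0.919 ] [ 0.2664  0.2257 -0.0879] [-0.198   0.294   1.8856 -1.0135  0.8438  0.2031]
0.0094 917 [ 0.663  -0.2296] 0.02915821953640564
0.0174 987 [ 0.6622 -0.2297] 0.0277239732466068
0.0254 1220 [ 0.6591 -0.2303] 0.02380502545253138
0.0334 1478 [ 0.6003 -0.2416] 0.041203526738659825
0.0414 1496 [ 0.5976 -0.2364] 0.04388611067752101
0.0494 940 [ 0.5741 -0.2229] 0.05581505607146351
0.0574 1720 [ 0.6042 -0.2448] 0.03909325528741642
0.0654 1059 [ 0.5895 -0.2872] 0.013231498442427766
0.0734 1128 [ 0.5893 -0.287 ] 0.012992866084007085
0.0814 1176 [ 0.589  -0.2868] 0.012737712245576472
0.0894 698 [ 0.5862 -0.2816] 0.008577109862458127
[0.0014 0.0032 0.0897 0.0912]
[[3.2,-1.6,3.6,0.3,0.3,-0.2,0.6]]
```

Call:
{"name": "carry_out", "arguments": {"motion": [[[7, 0, 7, 0.2, 0.2, 0, 0.6], [7, 0, 7, 0, 0, 0, 0.6], [0, 0, 0, 0, 0, 0, 0.6]]]}}

```text
time_s: 12.6
tcp_pos: [0.5961, -0.3121, 0.0168]
ee_rot: [0.304, 0.564, 0.732, -0.233]
contact_force: [-0.2, -0.7, -1.6]
width: 0.0289
grip_force: 60.3
```

Call:
{"name": "carry_out", "arguments": {"motion": [[[0.7, 0, 0.7, 0, 0, 0, 0.6], [0.7, 0, 0.7, 0, 0, 0, 0.6], [0.7, 0, 0.7, 0, 0, 0, 0.6], [0, 0, 0, 0, 0, 0, 0.6]]]}}

```text
time_s: 13.0
tcp_pos: [0.5972, -0.3126, 0.0157]
ee_rot: [0.305, 0.564, 0.731, -0.233]
contact_force: [-0.1, -0.0, -0.8]
width: 0.0283
grip_force: 60.3
```

Call:
{"name": "carry_out", "arguments": {"motion": [[[0.7, 0, 0.7, 0, 0, 0, 0.6], [0.7, 0, 0.7, 0, 0, 0, 0.6], [0.7, 0, 0.7, 0, 0, 0, 0.6], [0, 0, 0, 0, 0, 0, 0.6]]]}}

```text
time_s: 13.4
tcp_pos: [0.597, -0.3125, 0.0124]
ee_rot: [0.305, 0.564, 0.731, -0.233]
contact_force: [-0.4, 0.1, -1.3]
width: 0.0285
grip_force: 60.3
```

```bash
python3 - <<'E'
from h import *
np.set_printoptions(precision=4,suppress=True)
s=r.sense();print(s['tcp_pos'],s['contact_force'])
p=shot('wrist');save(p,'pl.png');w=cloud(p);px=p['pixels'].astype(int)
m=(px[...,0]>110)&(px[...,0]-px[...,2]>50)&(np.hypot(w[...,0]-.589,w[...,1]+.288)<.03)
print(np.percentile(w[m],[0,1,99,99.8,100],axis=0))
E
```

```text
[ 0.597  -0.3125  0.0124] [-0.4006  0.0739 -1.3232]
[[ 0.5758 -0.2901  0.0082]
 [ 0.5761 -0.2884  0.0121]
 [ 0.5922 -0.2726  0.0644]
 [ 0.594  -0.2713  0.065 ]
 [ 0.5946 -0.2706  0.0654]]
```

Call:
{"name": "carry_out", "arguments": {"motion": [[[0.7, 0, 0.7, 0, 0, 0, 0.6], [0.7, 0, 0.7, 0, 0, 0, 0.6], [0, 0, 0, 0, 0, 0, 0.6]]]}}

```text
time_s: 13.75
tcp_pos: [0.5971, -0.3125, 0.0105]
ee_rot: [0.305, 0.564, 0.731, -0.233]
contact_force: [0.4, -0.5, -1.9]
width: 0.0283
grip_force: 60.3
```

Call:
{"name": "carry_out", "arguments": {"motion": [[[0.7, 0, 0.7, 0, 0, 0, 0.6], [0.7, 0, 0.7, 0, 0, 0, 0.6], [0, 0, 0, 0, 0, 0, 0.6]]]}}

```text
time_s: 14.05
tcp_pos: [0.5971, -0.3125, 0.0085]
ee_rot: [0.305, 0.564, 0.731, -0.233]
contact_force: [-0.3, -0.1, -0.5]
width: 0.0284
grip_force: 60.3
```

Call:
{"name": "carry_out", "arguments": {"motion": [[[0.7, 0, 0.7, 0, 0, 0, 0.6], [0, 0, 0, 0, 0, 0, 0.6]]]}}

```text
time_s: 14.25
tcp_pos: [0.5972, -0.3125, 0.0076]
ee_rot: [0.305, 0.564, 0.731, -0.233]
contact_force: [0.5, 0.4, -1.8]
width: 0.0284
grip_force: 60.3
```

Call:
{"name": "carry_out", "arguments": {"motion": [[[0.7, 0, 0.7, 0, 0, 0, 0.6], [0.7, 0, 0.7, 0, 0, 0, 0.6], [0, 0, 0, 0, 0, 0, 0.6]]]}}

```text
time_s: 14.55
tcp_pos: [0.5974, -0.3124, 0.0057]
ee_rot: [0.305, 0.564, 0.731, -0.232]
contact_force: [1.2, 0.5, -3.0]
width: 0.0284
grip_force: 60.3
```

```bash
python3 - <<'E'
from h import *
np.set_printoptions(precision=4,suppress=True)
s=r.sense();print(s['tcp_pos'],s['contact_force'],s['moment'])
p=shot('wrist');save(p,'pl2.png');w=cloud(p);px=p['pixels'].astype(int)
m=(px[...,0]>110)&(px[...,0]-px[...,2]>50)&(np.hypot(w[...,0]-.589,w[...,1]+.288)<.03)
print(np.percentile(w[m],[0,1,99,99.8,100],axis=0))
k=(w[...,2]<.012)&(np.hypot(w[...,0]-.589,w[...,1]+.288)<.07);print('desk',np.median(w[k][:,2]))
E
```

```text
[ 0.5974 -0.3124  0.0057] [ 1.2315  0.5347 -3.045 ] [0.5486 0.0468 0.0787]
[[ 0.5762 -0.3135  0.0002]
 [ 0.5765 -0.2883  0.0054]
 [ 0.5951 -0.2723  0.0576]
 [ 0.596  -0.2712  0.0583]
 [ 0.5991 -0.2707  0.0586]]
desk -7.442066769508537e-05
```

View pics/pl2.png

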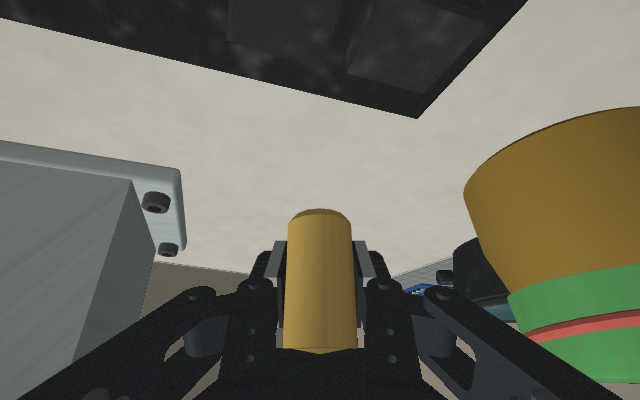

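The view is upside-down: the nose at (320,210) still floats about 4–5 mm above the desk. I'll keep going down.

Call:
{"name": "carry_out", "arguments": {"motion": [[[0.7, 0, 0.7, 0, 0, 0, 0.6], [0.7, 0, 0.7, 0, 0, 0, 0.6], [0.7, 0, 0.7, 0, 0, 0, 0.6], [0, 0, 0, 0, 0, 0, 0.6]]]}}

```text
time_s: 15.0
tcp_pos: [0.5982, -0.3131, 0.0048]
ee_rot: [0.306, 0.564, 0.731, -0.233]
contact_force: [-4.5, 3.8, 10.7]
width: 0.0288
grip_force: 61.8
```

```bash
cat > nose.py <<'E'
from h import *
np.set_printoptions(precision=4,suppress=True)
s=r.sense();print(s['tcp_pos'],s['contact_force'],s['moment'])
p=shot('wrist');w=cloud(p);px=p['pixels'].astype(int)
print([np.round(w[v,320],4).tolist() for v in range(196,216,2)])
E
python3 nose.py
```

```text
[ 0.5982 -0.3131  0.0048] [-4.518   3.7978 10.6518] [-0.2962  0.3617 -0.3158]
[[0.5864, -0.267, 0.0002], [0.5868, -0.2687, 0.0002], [0.5877, -0.2719, -0.0006], [0.5878, -0.2722, 0.0002], [0.5885, -0.275, -0.0004], [0.5889, -0.2766, -0.0003], [0.5894, -0.2783, -0.0002], [0.5891, -0.2771, 0.0014], [0.5889, -0.2765, 0.0026], [0.5887, -0.2758, 0.004]]
```

Call:
{"name": "carry_out", "arguments": {"motion": [[[-1, 0, -1, 0, 0, 0, 0.6], [0, 0, 0, 0, 0, 0, 0.6], [0, 0, 0, 0, 0, 0, 0.2], [0, 0, 0, 0, 0, 0, 0], [0, 0, 0, 0, 0, 0, -0.2]]]}}

```text
time_s: 15.55
tcp_pos: [0.5989, -0.3122, 0.0051]
ee_rot: [0.306, 0.564, 0.731, -0.232]
contact_force: [4.6, 4.3, 2.1]
width: 0.0511
grip_force: 0.0
```

Call:
{"name": "carry_out", "arguments": {"motion": [[[0, 0, 0, 0, 0, 0, -0.2], [0, 0, 0, 0, 0, 0, -0.2]]]}}

```text
time_s: 15.75
tcp_pos: [0.5988, -0.3122, 0.0051]
ee_rot: [0.306, 0.564, 0.731, -0.232]
contact_force: [5.7, 3.6, 3.2]
width: 0.0511
grip_force: 0.0
```

```bash
python3 nose.py; python3 - <<'E'
from h import *
s=r.sense();print(s['width'],s['time_s'])
p=shot('wrist');w=cloud(p);px=p['pixels'].astype(int)
y=(px[...,0]>90)&(px[...,0]-px[...,2]>40)&(np.hypot(w[...,0]-.589,w[...,1]+.288)<.03)
q=w[y]
for lo in np.arange(.004,.066,.008):
    k=(q[:,2]>=lo)&(q[:,2]<lo+.008)
    if k.sum()<60: continue
    o=q[k];B=np.c_[2*o[:,:2],np.ones(len(o))];c=np.linalg.lstsq(B,(o[:,:2]**2).sum(1),rcond=None)[0];print(round(lo+.004,4),k.sum(),c[:2],np.sqrt(c[2]+c[0]**2+c[1]**2))
E
```

```text
[ 0.5988 -0.3122  0.0051] [5.7332 3.5967 3.1986] [ 0.3668 -0.0542  0.2628]
[[0.5873, -0.2672, -0.0], [0.5878, -0.2692, -0.0002], [0.588, -0.2698, 0.0004], [0.5889, -0.2734, -0.0006], [0.5893, -0.2747, -0.0004], [0.5899, -0.2771, -0.0007], [0.5897, -0.2765, 0.0006], [0.5896, -0.2758, 0.0019], [0.5894, -0.2753, 0.0032], [0.5893, -0.2749, 0.0043]]
0.05142588309022946 15.8
0.008 1068 [ 0.59146525 -0.28894164] 0.014324868792093921
0.016 1174 [ 0.59149088 -0.28895191] 0.01432383471201706
0.024 1268 [ 0.5914634  -0.28885117] 0.01427683464974116
0.032 1391 [ 0.59140532 -0.28880402] 0.014229422892100985
0.04 1510 [ 0.59141031 -0.28876088] 0.014189294304135626
0.048 1654 [ 0.5913604  -0.28869506] 0.014152186838138308
0.056 1052 [ 0.59031959 -0.28469909] 0.01149595894568025
```

The bushing stands upright on the desk at (0.591, −0.289). The residual side force suggests the opened linkage is touching the housing, so I'll narrow slightly and back out.

Call:
{"name": "carry_out", "arguments": {"motion": [[[0, 0, 0, 0, 0, 0, -0.08], [0, 0, 0, 0, 0, 0, -0.08], [0, 0, -8, 0, 0, 0, -0.08], [0, 0, 0, 0, 0, 0, -0.08]]]}}

```text
time_s: 16.25
tcp_pos: [0.5956, -0.3068, 0.0102]
ee_rot: [0.305, 0.564, 0.731, -0.233]
contact_force: [-0.3, 0.7, 0.0]
width: 0.0462
grip_force: 0.0
```

Free of contact. Retreating.

Call:
{"name": "carry_out", "arguments": {"motion": [[[0, 0, -20, 0, 0, 0, -0.08], [0, 0, -30, 0, 0, 0, -0.08], [0, 0, -40, 0, 0, 0, -0.08], [0, 0, -40, 0, 0, 0, -0.08], [0, 0, 0, 0, 0, 0, -0.08]]]}}

```text
time_s: 16.75
tcp_pos: [0.5738, -0.2159, 0.1057]
ee_rot: [0.308, 0.564, 0.731, -0.231]
contact_force: [0.6, -0.8, -0.3]
width: 0.0461
grip_force: 0.0
```

```bash
cat > look.py <<'E'
from kin import *
np.set_printoptions(precision=4,suppress=True)
s=r.sense();print(s['time_s'],s['tcp_pos'],s['contact_force'],s['q'])
def fitc(o):
    B=np.c_[2*o[:,:2],np.ones(len(o))];c=np.linalg.lstsq(B,(o[:,:2]**2).sum(1),rcond=None)[0];return c[:2],np.sqrt(c[2]+c[0]**2+c[1]**2)
for nm in('top','wrist'):
    p=shot(nm);save(p,'lk_%s_%d.png'%(nm,s['time_s']*10));w=cloud(p)
    m=(np.hypot(w[...,0]-.591,w[...,1]+.289)<.03)&(w[...,2]>.06)&(w[...,2]<.073)
    if m.sum()>20:
        q=w[m];print(nm,m.sum(),np.median(q[:,2]),cv2.minEnclosingCircle(q[:,:2].astype(np.float32)*1000),q.mean(0))
    m2=(np.hypot(w[...,0]-.591,w[...,1]+.289)<.03)&(w[...,2]>.01)&(w[...,2]<.05)
    if m2.sum()>60:print(' body',fitc(w[m2]))
E
python3 look.py; python3 - <<'E'
from kin import *
np.set_printoptions(precision=3,suppress=True)
# candidate vertical grasps: yaw options above bushing and housing
for hd in(0,15,30,60,90,105,120):
    for x,y in((.5914,-.2888),(.4813,-.2927)):
        a,e=ik(np.array([x,y,.08]),pose(hd,0),[-.5,.4,1.6,0,1.2,0]);print(hd,x,round(e,4),a)
E
```

```text
16.75 [ 0.5738 -0.2159  0.1057] [ 0.5943 -0.8144 -0.317 ] [-0.0174  0.1116  1.9457 -0.9107  1.0388  0.1944]
top 168 0.06700959260275102 ((592.3787231445312, -289.5152893066406), 18.393539428710938) [ 0.5917 -0.2888  0.0669]
 body (array([ 0.5894, -0.2865]), np.float64(0.011512318107788518))
wrist 912 0.06568817230945559 ((591.1611938476562, -288.9372863769531), 18.694154739379883) [ 0.5903 -0.2848  0.0647]
 body (array([ 0.5914, -0.2891]), np.float64(0.014371909444067377))
0 0.5914 0.0 [-0.532  0.382  1.451 -0.001  1.309  1.04 ]
0 0.4813 0.0 [-0.637  0.141  1.736 -0.001  1.264  0.935]
15 0.5914 0.0 [-0.532  0.381  1.451 -0.     1.309  0.778]
15 0.4813 0.0 [-0.637  0.141  1.737 -0.     1.264  0.673]
30 0.5914 0.0 [-0.532  0.381  1.451 -0.     1.308  0.517]
30 0.4813 0.0 [-0.637  0.141  1.737 -0.     1.264  0.411]
60 0.5914 0.0 [-0.532  0.381  1.452 -0.     1.308 -0.007]
60 0.4813 0.0 [-0.637  0.141  1.737  0.     1.264 -0.113]
90 0.5914 0.0 [-0.532  0.381  1.452  0.     1.308 -0.531]
90 0.4813 0.0 [-0.638  0.141  1.737  0.     1.264 -0.637]
105 0.5914 0.0 [-0.532  0.381  1.451  0.     1.308 -0.793]
105 0.4813 0.0 [-0.638  0.141  1.737  0.     1.264 -0.898]
120 0.5914 0.0 [-0.532  0.381  1.451  0.001  1.309 -1.055]
120 0.4813 0.0 [-0.638  0.141  1.737  0.001  1.264 -1.16 ]
```

The bushing stands at (0.5914, −0.289) with its top at 66 mm, which the top and wrist cameras agree on. Now the vertical regrasp.

```bash
python3 - <<'E'
from h import *
e=plan([.5914,-.289,.13],pose(75,0),claw=-.3)
E
```

```text
[[-10.3,0.1,4.7,1.7,6.3,4.0,-0.3],[-10.6,0.9,3.5,1.7,6.3,4.1,-0.3],[-11.0,1.8,2.3,1.8,6.3,4.0,-0.3],[-10.9,2.5,1.0,1.7,6.3,4.0,-0.3],[-10.7,3.4,-0.3,1.7,6.2,4.0,-0.3]]
[[-10.5,4.1,-1.5,1.7,6.3,4.1,-0.3],[-9.8,4.7,-2.8,1.7,6.3,4.0,-0.3]]
```

Call:
{"name": "carry_out", "arguments": {"motion": [[[-10, 0, 5, 1.7, 6.3, 4, -0.3], [-10.5, 1, 3.5, 1.7, 6.3, 4, -0.3], [-11, 2, 2, 1.8, 6.3, 4, -0.3], [-11, 2.5, 1, 1.7, 6.3, 4, -0.3], [-10.5, 3.5, 0, 1.7, 6.3, 4, -0.3]]]}}

```text
time_s: 17.35
tcp_pos: [0.5855, -0.2699, 0.12]
ee_rot: [0.087, 0.745, 0.658, -0.068]
contact_force: [0.2, 0.1, 0.5]
width: 0.0554
grip_force: 0.0
```

Call:
{"name": "carry_out", "arguments": {"motion": [[[-10.5, 4, -1.5, 1.7, 6.3, 4, -0.3], [-10, 4.5, -3, 1.7, 6.3, 4, -0.3], [0, 0, 0, 0, 0, 0, -0.3], [0, 0, 0, 0, 0, 0, -0.3]]]}}

```text
time_s: 17.75
tcp_pos: [0.5894, -0.2912, 0.1266]
ee_rot: [-0.002, 0.794, 0.608, -0.001]
contact_force: [0.4, 0.2, -0.7]
width: 0.0555
grip_force: 0.0
```

```bash
python3 look.py; python3 - <<'E'
from h import *
e=plan([.5914,-.289,.039],pose(75,0),claw=-.3,mm=25)
s=r.sense();p=shot('wrist');w=cloud(p);T=rot(s['ee_rot']);t=(w-np.array(s['tcp_pos']))@T*1000
for sg in(-1,1):
    m=(t[...,0]>6)&(t[...,0]<14)&(sg*t[...,1]>22)&(sg*t[...,1]<36)&(t[...,2]>-60)&(t[...,2]<20);print(sg,m.sum(),np.percentile(t[m][:,2],[97,100]),np.percentile(sg*t[m][:,1],[0,5]))
E
```

```text
17.75 [ 0.5894 -0.2912  0.1266] [ 0.4468  0.1665 -0.6505] [-0.5362  0.3439  1.4102 -0.0012  1.3925 -0.2728]
top 35 0.06697881205145606 ((597.2521362304688, -278.090576171875), 13.57550048828125) [ 0.5974 -0.2769  0.0668]
wrist 1692 0.06574090295937197 ((591.8404541015625, -289.5002136230469), 18.079986572265625) [ 0.592  -0.2886  0.0656]
 body (array([ 0.5927, -0.2854]), np.float64(0.011110201041377938))
[[0.0,0.5,22.0,-0.1,-0.0,0.0,-0.3],[0.1,0.4,22.0,-0.0,-0.0,0.1,-0.3],[0.0,0.4,22.0,-0.1,-0.0,-0.0,-0.3],[0.1,0.4,22.0,-0.1,-0.0,0.0,-0.3]]
-1 1130 [-21.98624921 -17.76476118] [27.33938692 27.74350845]
1 1134 [-21.79415647 -17.07403188] [27.27668426 27.51883115]
```

Call:
{"name": "carry_out", "arguments": {"motion": [[[0, 0.5, 22, 0, 0, 0, -0.3], [0, 0.5, 22, 0, 0, 0, -0.3], [0, 0.5, 22, 0, 0, 0, -0.3], [0, 0.5, 22, 0, 0, 0, -0.3], [0, 0, 0, 0, 0, 0, -0.3]]]}}

```text
time_s: 18.4
tcp_pos: [0.5902, -0.2865, 0.0366]
ee_rot: [-0.004, 0.792, 0.611, -0.002]
contact_force: [-0.3, 0.0, -0.7]
width: 0.0558
grip_force: 0.0
```

Call:
{"name": "carry_out", "arguments": {"motion": [[[0, 0, 0, 0, 0, 0, 0.5], [0, 0, 0, 0, 0, 0, 0.5], [0, 0, 0, 0, 0, 0, 0.5], [0, 0, 0, 0, 0, 0, 0.5]]], "force": 60}}

```text
time_s: 18.8
tcp_pos: [0.5936, -0.2901, 0.0423]
ee_rot: [0.0, 0.793, 0.61, -0.0]
contact_force: [0.3, 0.4, 2.7]
width: 0.0334
grip_force: 60.0
```

Call:
{"name": "carry_out", "arguments": {"motion": [[[0, 0, -10, 0, 0, 0, 0.5], [0, 0, -30, 0, 0, 0, 0.5], [0, 0, -35, 0, 0, 0, 0.5], [0, 0, -35, 0, 0, 0, 0.5], [0, 0, 0, 0, 0, 0, 0.5]]]}}

```text
time_s: 19.3
tcp_pos: [0.5965, -0.292, 0.1595]
ee_rot: [0.004, 0.793, 0.61, 0.002]
contact_force: [1.1, -1.1, 0.8]
width: 0.0328
grip_force: 59.9
```

```bash
python3 - <<'E'
from h import *
e=plan([.4813,-.2927,.15],pose(75,0),claw=.5,mm=25)
E
```

```text
[[-6.1,-22.2,1.7,0.1,0.0,0.0,0.5],[-6.0,-22.3,1.8,0.1,0.1,0.0,0.5],[-6.1,-22.2,1.8,0.1,-0.0,0.1,0.5],[-6.1,-22.3,1.8,0.1,0.0,-0.0,0.5],[-6.1,-22.2,1.8,0.1,0.0,0.0,0.5]]
```

Call:
{"name": "carry_out", "arguments": {"motion": [[[-6, -22, 2, 0, 0, 0, 0.5], [-6, -22, 2, 0, 0, 0, 0.5], [-6, -22, 2, 0, 0, 0, 0.5], [-6, -22, 2, 0, 0, 0, 0.5], [-6, -22, 2, 0, 0, 0, 0.5]]]}}

```text
time_s: 19.8
tcp_pos: [0.4779, -0.2904, 0.141]
ee_rot: [-0.001, 0.793, 0.61, -0.0]
contact_force: [-0.3, -0.4, -0.9]
width: 0.0327
grip_force: 60.0
```

Call:
{"name": "carry_out", "arguments": {"motion": [[[0, 0, 0, 0, 0, 0, 0.5], [0, 0, 0, 0, 0, 0, 0.5], [0, 0, 0, 0, 0, 0, 0.5]]]}}

```text
time_s: 20.1
tcp_pos: [0.4798, -0.2907, 0.1416]
ee_rot: [-0.001, 0.793, 0.61, -0.0]
contact_force: [1.1, -0.3, -1.4]
width: 0.0334
grip_force: 60.1
```

```bash
cat > held.py <<'E'
from h import *
np.set_printoptions(precision=4,suppress=True)
s=r.sense();Q=R.from_matrix(rot(s['ee_rot']));print(s['time_s'],s['tcp_pos'],s['contact_force'],s['width'],(Q.inv()*pose(75,0)).as_rotvec(degrees=True))
for nm in('wrist','scene','top'):
    s=r.sense();p=shot(nm);save(p,'hd_%s_%d.png'%(nm,s['time_s']*10));w=cloud(p);px=p['pixels'].astype(int)
    P=np.array(s['tcp_pos'])
    y=(px[...,0]>90)&(px[...,0]-px[...,2]>40)&(np.hypot(w[...,0]-P[0],w[...,1]-P[1])<.035)&(w[...,2]>.078)
    q=w[y];print(nm,len(q))
    if len(q)<30: continue
    print(np.percentile(q[:,2],[0,2,98,100]))
    for lo in np.arange(q[:,2].min()+.001,q[:,2].max(),.008):
        k=(q[:,2]>=lo)&(q[:,2]<lo+.008)
        if k.sum()<15: continue
        o=q[k]
        c=p['W'][:2,3]-o[:,:2].mean(0);c/=np.linalg.norm(c);l=np.array([-c[1],c[0]]);e=o[:,:2]@l
        # centre: middle of lateral range, radius behind nearest
        lat=(np.percentile(e,2)+np.percentile(e,98))/2; near=np.percentile(o[:,:2]@c,98)
        print(round(lo+.004,4),k.sum(),'ext',np.ptp(e),'ctr(R15)',l*lat+c*(near-.015))
E
python3 held.py
```

```text
20.1 [ 0.4798 -0.2907  0.1416] [ 1.1168 -0.2715 -1.3933] 0.03337705611708349 [-0.0595 -0.025   0.1176]
wrist 3894
[0.1039 0.1208 0.1664 0.1675]
0.1089 34 ext 0.004853793343598589 ctr(R15) [ 0.4654 -0.2897]
0.1169 41 ext 0.004547580860555955 ctr(R15) [ 0.4653 -0.2898]
0.1249 39 ext 0.004454185803624444 ctr(R15) [ 0.4652 -0.29  ]
0.1329 44 ext 0.004197638954929639 ctr(R15) [ 0.4652 -0.2902]
0.1409 56 ext 0.019836521304138488 ctr(R15) [ 0.4732 -0.2942]
0.1489 40 ext 0.015014095757036605 ctr(R15) [ 0.4757 -0.3059]
0.1569 114 ext 0.023653932747925932 ctr(R15) [ 0.4746 -0.2911]
0.1649 3520 ext 0.03319584634081918 ctr(R15) [ 0.4798 -0.2905]
scene 189
[0.1009 0.1034 0.1674 0.1835]
0.1059 20 ext 0.025197275935705254 ctr(R15) [ 0.4779 -0.2929]
0.1139 34 ext 0.02723515842901203 ctr(R15) [ 0.4791 -0.2922]
0.1219 28 ext 0.027069324421452157 ctr(R15) [ 0.4791 -0.2926]
0.1299 31 ext 0.026739514555439825 ctr(R15) [ 0.4796 -0.292 ]
0.1379 28 ext 0.027234061808980525 ctr(R15) [ 0.4793 -0.2926]
0.1619 25 ext 0.03192521949451102 ctr(R15) [ 0.4789 -0.286 ]
top 121
[0.106  0.1127 0.1721 0.178 ]
0.167 57 ext 0.01769249039614773 ctr(R15) [ 0.4873 -0.2857]
```

```bash
python3 - <<'E'
from h import *
s=r.sense();P=np.array(s['tcp_pos']);print(P)
p=shot('wrist');w=cloud(p);px=p['pixels'].astype(int)
y=(px[...,0]>90)&(px[...,0]-px[...,2]>40)&(np.hypot(w[...,0]-P[0],w[...,1]-P[1])<.035)&(w[...,2]>.16)
q=w[y];print(np.median(q[:,2]),cv2.minEnclosingCircle(q[:,:2].astype(np.float32)*1000))
A=np.c_[q[:,:2]-q[:,:2].mean(0),np.ones(len(q))];c=np.linalg.lstsq(A,q[:,2],rcond=None)[0];print('tilt deg',np.degrees(c[:2]))
# inner hole contour
cs,h=cv2.findContours(y.astype(np.uint8),cv2.RETR_CCOMP,cv2.CHAIN_APPROX_NONE)
for c_,hh in zip(cs,h[0]):
    if hh[3]>=0 and len(c_)>20:e=cv2.fitEllipse(c_);print('hole',e,at_z(p,e[0],np.median(q[:,2])))
C=R.from_matrix(rot(s['ee_rot']))
print(C.inv().apply(np.array([.4813,-.2928,P[2]])-P)*1000)
E
```

```text
[ 0.47972275 -0.29055426  0.14133511]
0.16492735067304387 ((479.3276672363281, -291.5478820800781), 18.115442276000977)
tilt deg [-1.07520142  0.38242833]
hole ((318.7585754394531, 270.6221923828125), (27.03655433654785, 30.473920822143555), 56.36841583251953) [ 0.47915335 -0.29102284  0.16492735]
[-1.76635987  2.10024935 -0.00443235]
```

Call:
{"name": "carry_out", "arguments": {"motion": [[[-0.9, 2.8, 0, 0, 0, 0, 0.5], [0, 0, 10, 0, 0, 0, 0.5], [0, 0, 10, 0, 0, 0, 0.5], [0, 0, 6, 0, 0, 0, 0.5], [0, 0, 0, 0, 0, 0, 0.5]]]}}

```text
time_s: 20.8
tcp_pos: [0.4803, -0.2913, 0.1131]
ee_rot: [-0.003, 0.793, 0.61, -0.001]
contact_force: [0.1, -0.3, -2.3]
width: 0.0328
grip_force: 60.1
```

Call:
{"name": "carry_out", "arguments": {"motion": [[[0, 0, 3, 0, 0, 0, 0.5], [0, 0, 3, 0, 0, 0, 0.5], [0, 0, 2, 0, 0, 0, 0.5], [0, 0, 0, 0, 0, 0, 0.5]]]}}

```text
time_s: 21.2
tcp_pos: [0.4813, -0.2921, 0.107]
ee_rot: [-0.001, 0.793, 0.61, -0.0]
contact_force: [-0.2, 0.3, -2.0]
width: 0.0326
grip_force: 60.1
```

Call:
{"name": "carry_out", "arguments": {"motion": [[[0, 0, 2, 0, 0, 0, 0.5], [0, 0, 2, 0, 0, 0, 0.5], [0, 0, 0, 0, 0, 0, 0.5]]]}}

```text
time_s: 21.5
tcp_pos: [0.4818, -0.2922, 0.1032]
ee_rot: [-0.001, 0.793, 0.61, -0.0]
contact_force: [1.4, -0.7, -2.9]
width: 0.0329
grip_force: 60.1
```

Call:
{"name": "carry_out", "arguments": {"motion": [[[0, 0, 2, 0, 0, 0, 0.5], [0, 0, 2, 0, 0, 0, 0.5], [0, 0, 0, 0, 0, 0, 0.5]]]}}

```text
time_s: 21.8
tcp_pos: [0.4818, -0.2922, 0.0992]
ee_rot: [-0.001, 0.793, 0.61, -0.0]
contact_force: [2.9, -0.6, -2.5]
width: 0.0332
grip_force: 60.1
```

Call:
{"name": "carry_out", "arguments": {"motion": [[[0, 0.4, 2, 0, 0, 0, 0.5], [0, 0, 3, 0, 0, 0, 0.5], [0, 0, 3, 0, 0, 0, 0.5], [0, 0, 0, 0, 0, 0, 0.5]]]}}

```text
time_s: 22.2
tcp_pos: [0.4818, -0.2921, 0.0907]
ee_rot: [-0.001, 0.793, 0.61, -0.0]
contact_force: [2.7, -1.3, -3.4]
width: 0.0333
grip_force: 60.0
```

Call:
{"name": "carry_out", "arguments": {"motion": [[[0, 0, 3, 0, 0, 0, 0.5], [0, 0, 3, 0, 0, 0, 0.5], [0, 0, 0, 0, 0, 0, 0.5]]]}}

```text
time_s: 22.5
tcp_pos: [0.4818, -0.2921, 0.0847]
ee_rot: [-0.001, 0.793, 0.61, -0.0]
contact_force: [2.9, -1.4, -4.3]
width: 0.033
grip_force: 60.0
```

Call:
{"name": "carry_out", "arguments": {"motion": [[[0, 0, 2, 0, 0, 0, 0.5], [0, 0, 2, 0, 0, 0, 0.5], [0, 0, 2, 0, 0, 0, 0.5], [0, 0, 0, 0, 0, 0, 0.5]]]}}

```text
time_s: 22.9
tcp_pos: [0.4818, -0.2921, 0.0789]
ee_rot: [-0.001, 0.793, 0.61, -0.0]
contact_force: [2.5, -1.1, -3.2]
width: 0.0331
grip_force: 60.0
```

Call:
{"name": "carry_out", "arguments": {"motion": [[[0, 0, 0, 0, 0, 0, 0.1], [0, 0, 0, 0, 0, 0, -0.1], [0, 0, 0, 0, 0, 0, -0.2], [0, 0, 0, 0, 0, 0, -0.2], [0, 0, 0, 0, 0, 0, -0.2]]]}}

```text
time_s: 23.4
tcp_pos: [0.4817, -0.2922, 0.0793]
ee_rot: [-0.001, 0.793, 0.61, -0.0]
contact_force: [-0.8, -0.2, -0.4]
width: 0.051
grip_force: 0.0
```

Call:
{"name": "carry_out", "arguments": {"motion": [[[0, 0, -15, 0, 0, 0, -0.2], [0, 0, -20, 0, 0, 0, -0.2], [0, 0, -20, 0, 0, 0, -0.2], [0, 0, 0, 0, 0, 0, -0.2]]]}}

```text
time_s: 23.8
tcp_pos: [0.484, -0.2938, 0.139]
ee_rot: [0.002, 0.793, 0.61, 0.001]
contact_force: [1.3, 0.4, 0.7]
width: 0.051
grip_force: 0.0
```

```bash
cat > fl.py <<'E'
from h import *
np.set_printoptions(precision=4,suppress=True)
s=r.sense();print(s['time_s'],s['tcp_pos'],s['contact_force'],s['width'])
for nm in('wrist','top'):
    p=shot(nm);save(p,'fl_%s_%d.png'%(nm,s['time_s']*10));w=cloud(p);px=p['pixels'].astype(int)
    y=(px[...,0]>90)&(px[...,0]-px[...,2]>30)&(np.hypot(w[...,0]-.4813,w[...,1]+.2928)<.03)&(w[...,2]>.06)&(w[...,2]<.13)
    q=w[y];print(nm,len(q))
    if len(q)<30: continue
    z=np.percentile(q[:,2],80);print(np.percentile(q[:,2],[2,50,80,98]))
    q=q[q[:,2]>z-.004];print(cv2.minEnclosingCircle(q[:,:2].astype(np.float32)*1000))
    A=np.c_[q[:,:2]-q[:,:2].mean(0),np.ones(len(q))];print('slope deg',np.degrees(np.linalg.lstsq(A,q[:,2],rcond=None)[0][:2]))
    k=(w[...,2]>.07)&(w[...,2]<.082)&(np.hypot(w[...,0]-.4813,w[...,1]+.2928)>.025)&(abs(w[...,0]-.4813)<.03)&(abs(w[...,1]+.2928)<.03);f=w[k]
    if len(f)>50:A=np.c_[f[:,:2]-f[:,:2].mean(0),np.ones(len(f))];print('face z',np.median(f[:,2]),np.degrees(np.linalg.lstsq(A,f[:,2],rcond=None)[0][:2]))
E
python3 fl.py
```

```text
23.8 [ 0.484  -0.2938  0.139 ] [1.271  0.3884 0.7073] 0.05099513408959936
wrist 1977
[0.0853 0.1004 0.101  0.1017]
((479.9877014160156, -292.5843505859375), 17.979516983032227)
slope deg [ 0.9181 -0.5828]
face z 0.07580471060026972 [-0.0036 -0.103 ]
top 156
[0.0696 0.1006 0.1027 0.1046]
((482.2830810546875, -290.0743103027344), 17.722097396850586)
slope deg [ 1.0859 -0.762 ]
face z 0.07708538969001438 [-0.0051  0.0786]
```

The bushing is started in the bore and sits on the springs about 24.5 mm short of home, released. Now I'll shut the fingers and press on the flange.

Call:
{"name": "carry_out", "arguments": {"motion": [[[0, 0, 0, 0, 0, 0, 1], [0, 0, 0, 0, 0, 0, 1], [0, 0, 0, 0, 0, 0, 1], [0, 0, 0, 0, 0, 0, 1], [0, 0, 0, 0, 0, 0, 1]]], "force": 40}}

```text
time_s: 24.4
tcp_pos: [0.4817, -0.2922, 0.1339]
ee_rot: [-0.001, 0.793, 0.61, -0.0]
contact_force: [0.2, -0.6, -0.1]
width: -0.0002
grip_force: 0.0
```

```bash
python3 - <<'E'
from h import *
s=r.sense();print(s['tcp_pos'],s['width'])
p=shot('wrist');save(p,'shut.png');w=cloud(p);T=rot(s['ee_rot']);t=(w-np.array(s['tcp_pos']))@T*1000
m=(t[...,0]>6)&(t[...,0]<14)&(abs(t[...,1])<20)&(t[...,2]>-60)&(t[...,2]<15);print(np.percentile(t[m][:,2],[97,100]),np.percentile(t[m&(t[...,2]<-5)][:,1],[0,3,97,100]))
plan([.481,-.2926,.105],pose(75,0),claw=1)
E
```

```text
[ 0.48173865 -0.29218513  0.1338832 ] -0.00019201441853672742
[-19.68501599 -15.55316065] [-19.94209334 -16.51739561  16.24802408  19.94760223]
[[-0.6,-0.6,29.0,-0.1,-0.0,0.1,1]]
```

View pics/shut.png

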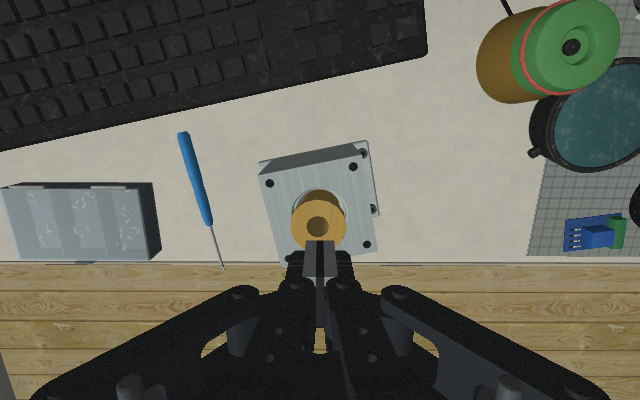

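Shut fingertips (320,245) sit over the flange (319,222). Descending to contact.

Call:
{"name": "carry_out", "arguments": {"motion": [[[-0.6, -0.6, 20, 0, 0, 0, 1], [0, 0, 10, 0, 0, 0, 1], [0, 0, 5, 0, 0, 0, 1], [0, 0, 0, 0, 0, 0, 1]]]}}

```text
time_s: 24.85
tcp_pos: [0.4805, -0.2922, 0.0982]
ee_rot: [-0.002, 0.793, 0.61, -0.001]
contact_force: [-0.1, -0.3, -0.6]
width: 0.0001
grip_force: 0.0
```

Call:
{"name": "carry_out", "arguments": {"motion": [[[0, 0, 3, 0, 0, 0, 1], [0, 0, 3, 0, 0, 0, 1], [0, 0, 3, 0, 0, 0, 1], [0, 0, 3, 0, 0, 0, 1], [0, 0, 0, 0, 0, 0, 1]]]}}

```text
time_s: 25.35
tcp_pos: [0.481, -0.2926, 0.087]
ee_rot: [-0.001, 0.793, 0.61, -0.0]
contact_force: [-0.0, 0.4, -0.4]
width: -0.0001
grip_force: 0.0
```

Call:
{"name": "carry_out", "arguments": {"motion": [[[0, 0, 3, 0, 0, 0, 1], [0, 0, 3, 0, 0, 0, 1], [0, 0, 3, 0, 0, 0, 1], [0, 0, 0, 0, 0, 0, 1]]]}}

```text
time_s: 25.75
tcp_pos: [0.4818, -0.2931, 0.079]
ee_rot: [-0.0, 0.793, 0.61, -0.0]
contact_force: [0.9, -0.3, 4.0]
width: 0.0004
grip_force: 1.7
```

Call:
{"name": "carry_out", "arguments": {"motion": [[[0, 0, 2, 0, 0, 0, 1], [0, 0, 2, 0, 0, 0, 1], [0, 0, 0, 0, 0, 0, 1]]]}}

```text
time_s: 26.05
tcp_pos: [0.4819, -0.2933, 0.0753]
ee_rot: [0.0, 0.793, 0.61, -0.0]
contact_force: [-0.0, -0.1, 5.4]
width: -0.0
grip_force: 2.9
```

Call:
{"name": "carry_out", "arguments": {"motion": [[[0, 0, 2, 0, 0, 0, 1], [0, 0, 2, 0, 0, 0, 1], [0, 0, 2, 0, 0, 0, 1], [0, 0, 0, 0, 0, 0, 1]]]}}

```text
time_s: 26.45
tcp_pos: [0.4819, -0.2933, 0.0694]
ee_rot: [0.0, 0.793, 0.61, -0.0]
contact_force: [0.4, 0.5, 6.2]
width: 0.0001
grip_force: 3.3
```

Call:
{"name": "carry_out", "arguments": {"motion": [[[0, 0, 1.5, 0, 0, 0, 1], [0, 0, 1.5, 0, 0, 0, 1], [0, 0, 1.5, 0, 0, 0, 1], [0, 0, 0, 0, 0, 0, 1]]]}}

```text
time_s: 26.85
tcp_pos: [0.482, -0.2933, 0.0651]
ee_rot: [0.0, 0.793, 0.61, -0.0]
contact_force: [0.9, -0.5, 7.6]
width: 0.0003
grip_force: 3.5
```

Call:
{"name": "carry_out", "arguments": {"motion": [[[0, 0, 1, 0, 0, 0, 1], [0, 0, 1, 0, 0, 0, 1], [0, 0, 0, 0, 0, 0, 1]]]}}

```text
time_s: 27.15
tcp_pos: [0.4821, -0.2934, 0.0633]
ee_rot: [0.0, 0.793, 0.61, 0.0]
contact_force: [0.9, -0.8, 8.1]
width: -0.0002
grip_force: 4.0
```

Call:
{"name": "carry_out", "arguments": {"motion": [[[0, 0, 1, 0, 0, 0, 1], [0, 0, 1, 0, 0, 0, 1], [0, 0, 0, 0, 0, 0, 1]]]}}

```text
time_s: 27.45
tcp_pos: [0.4822, -0.2935, 0.0631]
ee_rot: [0.001, 0.793, 0.61, 0.0]
contact_force: [-7.2, 4.9, 23.5]
width: -0.0001
grip_force: 11.8
```

The resistance rose steeply to 23.5 N, so it has bottomed. Retreating to verify that it's flush.

Call:
{"name": "carry_out", "arguments": {"motion": [[[0, 0, 0.4, 0, 0, 0, 1], [0, 0, 0, 0, 0, 0, 1], [0, 0, -10, 0, 0, 0, 1], [0, 0, -30, 0, 0, 0, 1], [0, 0, -40, 0, 0, 0, 1]]]}}

```text
time_s: 27.95
tcp_pos: [0.4793, -0.2913, 0.1375]
ee_rot: [-0.004, 0.793, 0.61, -0.001]
contact_force: [0.4, -0.7, -0.1]
width: 0.0002
grip_force: 0.0
```

Call:
{"name": "carry_out", "arguments": {"motion": [[[-30, 0, -20, 0, 0, 0, 1], [-30, 0, -20, 0, 0, 0, 1], [0, 0, 0, 0, 0, 0, 1], [0, 0, 0, 0, 0, 0, 1]]]}}

```text
time_s: 28.35
tcp_pos: [0.4656, -0.3511, 0.1793]
ee_rot: [-0.001, 0.793, 0.609, -0.0]
contact_force: [-0.2, -0.0, -0.6]
width: 0.0001
grip_force: 0.0
```

```bash
python3 fl.py; python3 - <<'E'
from h import *
p=shot('wrist');w=cloud(p);save(p,'end.png')
d=np.hypot(w[...,0]-.4813,w[...,1]+.2928)
for a,b in((.009,.013),(.013,.0165),(.023,.028),(.028,.034)):
    k=(d>a)&(d<b)&(w[...,2]>.05);print(a,k.sum(),np.percentile(w[k][:,2],[5,50,95]))
k=(d>.009)&(d<.0165)&(w[...,2]>.05);f=w[k];A=np.c_[f[:,:2]-f[:,:2].mean(0),np.ones(len(f))];print(np.degrees(np.linalg.lstsq(A,f[:,2],rcond=None)[0][:2]))
E
```

```text
28.35 [ 0.4656 -0.3511  0.1793] [-0.2417 -0.0021 -0.6084] 5.44334438197797e-05
wrist 1400
[0.074  0.0758 0.0763 0.0773]
((481.178955078125, -293.4351501464844), 17.84117317199707)
slope deg [-0.1536  0.0862]
face z 0.07578660728171493 [-0.004  -0.0839]
top 190
[0.0658 0.0772 0.0789 0.0814]
((482.3149719238281, -293.703125), 18.592830657958984)
slope deg [-1.9392 -0.037 ]
face z 0.07725339393388797 [-0.0126 -0.3585]
0.009 461 [0.07460602 0.07573545 0.07682405]
0.013 536 [0.07471796 0.0758419  0.07696763]
0.023 1333 [0.07466452 0.07583035 0.07695246]
0.028 1957 [0.07472285 0.07582378 0.07699017]
[-0.20484665  0.35444217]
```

View pics/end.png

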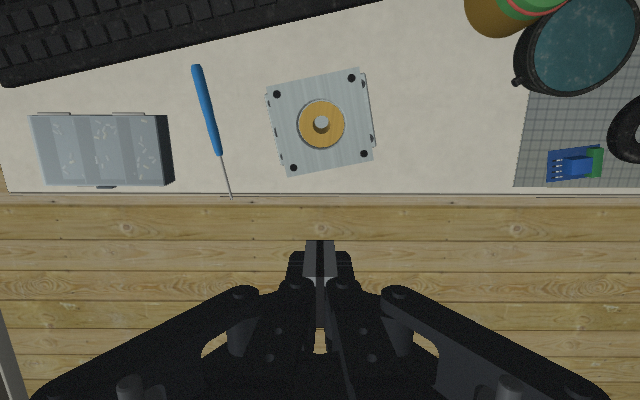

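The flange at (320,124) is flush: 75.8 mm against a face at 75.8 mm, with no tilt. The bystanders in view are where they were, and the robot is clear, so I'm handing in.

```bash
python3 -c "
from rig import close_job
print(close_job())"
```

```text
the job is handed in; nothing more can be done
None
```

The job is handed in at about 28 s: the bushing was stood nose-down on the bare desk and released, then regrasped, started in the bore and pressed home, and its flange measures flush with the housing face (75.8 mm each).

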